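# Set the candled eggs in the incubator and close it

## Task

The candled eggs lie in the pulp egg flat: push the incubator's two-panel lid at its fold until it stands fully folded up at the back, then lay every egg gently on its side in a dimple of its own in the incubator tray, along the dimple. They are fragile: hold them lightly, set them down without dropping, pressing or knocking them together, then fold the lid fully shut over them again. Hang the candling lamp by its loop on both prongs of the hook stand, and leave the other things on the bench alone.

Things in the scene. Friction and masses are not known exactly. Their poses are not given: they have to be found in the camera images.
- incubator: White bench incubator, 320x300 mm, fixed. Origin: centre of its underside; own +x to its rear. Open tank (inside own x -148 to 88, y -138 to 138 mm), rim 85 mm high, side tracks to 95 mm; rear control head (own x 92 to 160 mm) 112 mm high. Dimpled tray in the tank: flat surface 28 mm above the bench, six dimples 10 mm deep, 2 rows of 3, long along own x.
- lid_rear (a joint): Tilt (rad) of the lid's rear panel: 0 flat and shut, 1.42 fully folded up. Lid: two clear panels, each 120 mm from hinge to fold or fold to lead edge, 270 mm wide, 5 mm thick. The lead edge runs in tracks, so the front panel tilts equally the other way and the fold rises between them. It stays where it is left; starts half open; 3 to 8 N at the fold moves it (it also rises as it goes back).
- lid_hinge (a point): Middle of the rear hinge line, on the incubator at own x +88 mm, 88.5 mm high; the line runs along the incubator's y. At tilt q the fold is 120*cos(q) mm in front of it (own -x) and 120*sin(q) mm above it; the lead edge is 240*cos(q) mm in front of it.
- fold (a point): Middle of the fold hinge: a round aluminium barrel of 24 mm diameter, 262 mm long, along the incubator's y, centred on the fold line; the point is on its axis.
- pocket0 (a point): Where the centre of an egg lies when it rests in dimple 0 of the incubator tray (front row, right): 41 mm above the bench, 13 mm above the tray's flat surface. Rows 73 mm apart, columns 75 mm.
- pocket1 (a point): Where the centre of an egg lies when it rests in dimple 1 of the incubator tray (front row, middle): 41 mm above the bench, 13 mm above the tray's flat surface. Rows 73 mm apart, columns 75 mm.
- pocket2 (a point): Where the centre of an egg lies when it rests in dimple 2 of the incubator tray (front row, left): 41 mm above the bench, 13 mm above the tray's flat surface. Rows 73 mm apart, columns 75 mm.
- pocket3 (a point): Where the centre of an egg lies when it rests in dimple 3 of the incubator tray (rear row, right): 41 mm above the bench, 13 mm above the tray's flat surface. Rows 73 mm apart, columns 75 mm.
- pocket4 (a point): Where the centre of an egg lies when it rests in dimple 4 of the incubator tray (rear row, middle): 41 mm above the bench, 13 mm above the tray's flat surface. Rows 73 mm apart, columns 75 mm.
- pocket5 (a point): Where the centre of an egg lies when it rests in dimple 5 of the incubator tray (rear row, left): 41 mm above the bench, 13 mm above the tray's flat surface. Rows 73 mm apart, columns 75 mm.
- egg_flat: Grey pulp egg flat, 240 (x) by 165 (y) mm, flat top 16 mm above the bench, fixed; six dimples 10 mm deep, at own x -75, 0, 75 and y -37.5, 37.5 mm, long axis along own x. Origin: centre of its underside.
- egg0: Hen's egg, 62 mm long along its own x, 46 mm diameter, 60 g, slightly blunter at one end; lies on its side in a dimple of the egg flat with its centre 29 mm above the bench. Origin: its centre. Its own y and z may point anywhere (it can roll about its length). May be absent. A grip of 20 to 30 N holds it.
- egg1: Hen's egg, 62 mm long along its own x, 46 mm diameter, 60 g, slightly blunter at one end; lies on its side in a dimple of the egg flat with its centre 29 mm above the bench. Origin: its centre. Its own y and z may point anywhere (it can roll about its length). May be absent. A grip of 20 to 30 N holds it.
- egg2: Hen's egg, 62 mm long along its own x, 46 mm diameter, 60 g, slightly blunter at one end; lies on its side in a dimple of the egg flat with its centre 29 mm above the bench. Origin: its centre. Its own y and z may point anywhere (it can roll about its length). May be absent. A grip of 20 to 30 N holds it.
- egg3: Hen's egg, 62 mm long along its own x, 46 mm diameter, 60 g, slightly blunter at one end; lies on its side in a dimple of the egg flat with its centre 29 mm above the bench. Origin: its centre. Its own y and z may point anywhere (it can roll about its length). May be absent. A grip of 20 to 30 N holds it.
- egg4: Hen's egg, 62 mm long along its own x, 46 mm diameter, 60 g, slightly blunter at one end; lies on its side in a dimple of the egg flat with its centre 29 mm above the bench. Origin: its centre. Its own y and z may point anywhere (it can roll about its length). May be absent. A grip of 20 to 30 N holds it.
- lamp: Grey candling lamp, about 180 g, standing on its rubber cup (72 mm diameter); body 60 mm diameter, 88 mm high; on top a rigid loop of 10 mm round rubber-sleeved bar in its own y-z plane, legs at own y -49 and 49 mm, straight top bar along own y (80 mm), bar axis 140 mm high. Origin: centre of its underside.
- lamp_loop (a point): Middle of the top bar of the lamp's loop, on the bar's axis.
- hook_stand: Steel stand, base 190x110x12 mm, fixed; post of 12 mm diameter at own x 75 mm, 215 mm high. From it two level round prongs (8 mm thick, at own y -26 and 26 mm, top 190 mm high) reach to own -x and end at x -55 mm in tips turned up to 208 mm height. The lamp hangs with its loop bar across both prongs, between tips and post. Origin: centre of its underside.
- hook_rest (a point): Midway between the prongs at own x 0, 190 mm above the bench: where the middle of the lamp's loop bar is when it lies in the V-shaped seats that dip 8 mm into both prongs there (half width 10 mm). It may also rest elsewhere along the prongs.
- petri_a: Petri dish of 58 mm, to be left alone.
- petri_b: Petri dish of 58 mm, to be left alone.
Things that resemble listed ones, but are neither listed nor needed, are in the scene too. What is shaped like the egg4 but purple is not meant. What is shaped like the egg2 but yellow is not meant.

How it is judged (in metres and radians):
On the way, in this order (a step that is already met when the one before it is completed fails the run):
1. the lid stands fully folded up at the back (tilt over 1.3 rad) (value of joint lid_rear above 1.3 rad), for 0.2 s.
2. every egg lies at rest in a dimple of the incubator tray, along it, let go (((horizontal distance between egg0 and pocket0 below 0.008 m and distance between egg0 and pocket0 below 0.01 m) or (horizontal distance between egg0 and pocket1 below 0.008 m and distance between egg0 and pocket1 below 0.01 m) or (horizontal distance between egg0 and pocket2 below 0.008 m and distance between egg0 and pocket2 below 0.01 m) or (horizontal distance between egg0 and pocket3 below 0.008 m and distance between egg0 and pocket3 below 0.01 m) or (horizontal distance between egg0 and pocket4 below 0.008 m and distance between egg0 and pocket4 below 0.01 m) or (horizontal distance between egg0 and pocket5 below 0.008 m and distance between egg0 and pocket5 below 0.01 m)) and angle between the x axis of each of egg0, egg1, egg2, egg3, egg4 and the x axis of incubator, either way round below 0.35 rad and linear speed of each of egg0, egg1, egg2, egg3, egg4 below 0.02 m/s and contact force between the fingers and egg0 below 0.1 N and ((horizontal distance between egg1 and pocket0 below 0.008 m and distance between egg1 and pocket0 below 0.01 m) or (horizontal distance between egg1 and pocket1 below 0.008 m and distance between egg1 and pocket1 below 0.01 m) or (horizontal distance between egg1 and pocket2 below 0.008 m and distance between egg1 and pocket2 below 0.01 m) or (horizontal distance between egg1 and pocket3 below 0.008 m and distance between egg1 and pocket3 below 0.01 m) or (horizontal distance between egg1 and pocket4 below 0.008 m and distance between egg1 and pocket4 below 0.01 m) or (horizontal distance between egg1 and pocket5 below 0.008 m and distance between egg1 and pocket5 below 0.01 m)) and contact force between the fingers and egg1 below 0.1 N and ((horizontal distance between egg2 and pocket0 below 0.008 m and distance between egg2 and pocket0 below 0.01 m) or (horizontal distance between egg2 and pocket1 below 0.008 m and distance between egg2 and pocket1 below 0.01 m) or (horizontal distance between egg2 and pocket2 below 0.008 m and distance between egg2 and pocket2 below 0.01 m) or (horizontal distance between egg2 and pocket3 below 0.008 m and distance between egg2 and pocket3 below 0.01 m) or (horizontal distance between egg2 and pocket4 below 0.008 m and distance between egg2 and pocket4 below 0.01 m) or (horizontal distance between egg2 and pocket5 below 0.008 m and distance between egg2 and pocket5 below 0.01 m)) and contact force between the fingers and egg2 below 0.1 N and ((horizontal distance between egg3 and pocket0 below 0.008 m and distance between egg3 and pocket0 below 0.01 m) or (horizontal distance between egg3 and pocket1 below 0.008 m and distance between egg3 and pocket1 below 0.01 m) or (horizontal distance between egg3 and pocket2 below 0.008 m and distance between egg3 and pocket2 below 0.01 m) or (horizontal distance between egg3 and pocket3 below 0.008 m and distance between egg3 and pocket3 below 0.01 m) or (horizontal distance between egg3 and pocket4 below 0.008 m and distance between egg3 and pocket4 below 0.01 m) or (horizontal distance between egg3 and pocket5 below 0.008 m and distance between egg3 and pocket5 below 0.01 m)) and contact force between the fingers and egg3 below 0.1 N and ((horizontal distance between egg4 and pocket0 below 0.008 m and distance between egg4 and pocket0 below 0.01 m) or (horizontal distance between egg4 and pocket1 below 0.008 m and distance between egg4 and pocket1 below 0.01 m) or (horizontal distance between egg4 and pocket2 below 0.008 m and distance between egg4 and pocket2 below 0.01 m) or (horizontal distance between egg4 and pocket3 below 0.008 m and distance between egg4 and pocket3 below 0.01 m) or (horizontal distance between egg4 and pocket4 below 0.008 m and distance between egg4 and pocket4 below 0.01 m) or (horizontal distance between egg4 and pocket5 below 0.008 m and distance between egg4 and pocket5 below 0.01 m)) and contact force between the fingers and egg4 below 0.1 N), for 0.3 s.
At the end, for the whole second after the job is handed in: Every egg present rests in a tray dimple (centre within 8 mm across, 10 mm overall; length within 0.35 rad of the dimple's); lid shut (tilt under 0.05 rad); lamp hangs still on both prongs: loop bar 183 to 205 mm high, within 30 mm of their middle, upright within 0.35 rad (all of step 2 and value of joint lid_rear below 0.05 rad and x of lamp_loop in the frame of hook_stand between -0.05 and 0.07 m and y of lamp_loop in the frame of hook_stand between -0.03 and 0.03 m and height (world z) of lamp_loop between 0.183 and 0.205 m and angle between lamp's own z axis and vertical below 0.35 rad and linear speed of lamp below 0.05 m/s); the robot touches nothing.
It fails at once if an egg is squeezed hard (over 90 N, both pads together) (contact force between the fingers and egg0 above 90 N or contact force between the fingers and egg1 above 90 N or contact force between the fingers and egg2 above 90 N or contact force between the fingers and egg3 above 90 N or contact force between the fingers and egg4 above 90 N).
It fails at once if an egg is dropped or pressed into the incubator tray (over 25 N) or pressed hard into the flat (over 60 N) (contact force between any of egg0, egg1, egg2, egg3, egg4 and incubator above 25 N or contact force between any of egg0, egg1, egg2, egg3, egg4 and egg_flat above 60 N).
It fails at once if an egg is let fall (over 0.45 m/s while not held, a drop of about 10 mm) or lands on the bench (height (world z) of any of egg0, egg1, egg2, egg3, egg4 below 0.0255 m or (linear speed of egg0 above 0.45 m/s and contact force between the fingers and egg0 below 0.1 N) or (linear speed of egg1 above 0.45 m/s and contact force between the fingers and egg1 below 0.1 N) or (linear speed of egg2 above 0.45 m/s and contact force between the fingers and egg2 below 0.1 N) or (linear speed of egg3 above 0.45 m/s and contact force between the fingers and egg3 below 0.1 N) or (linear speed of egg4 above 0.45 m/s and contact force between the fingers and egg4 below 0.1 N)).
It fails at once if two eggs are knocked together (over 3 N) (contact force between egg0 and egg1 above 3 N or contact force between any of egg0, egg1 and egg2 above 3 N or contact force between any of egg0, egg1, egg2 and egg3 above 3 N or contact force between any of egg0, egg1, egg2, egg3 and egg4 above 3 N).
It fails at once if a bystander is shoved aside (over 40 mm) (distance of any of petri_a, petri_b from where it was at the start of the episode above 0.04 m).
Of egg0, egg1, egg2, egg3, egg4 only 3 to 5 are there at a start; the rules pass over those that are not, and their reading is None.
At some moment in a run one of lamp may be knocked a few centimetres aside while the robot is not near it.
It also fails if it takes over 210 s, if anything falls off the work surface, if the arm or the gripper's body presses on something with over 40 N, if the wrist force passes 120 N, or if a joint passes its speed limit or range.

## Robot

A 6-joint arm with a two-finger parallel gripper is mounted at the origin on a cart in front of the work surface, level with it; the furniture and walls round the work are solid. World frame = base frame: x ahead of the robot, y to its left, z up, the work surface at z = 0. Lengths are in mm, angles in rad, forces in N, time in s.
With the tool pointing down it reaches from about 250 to 725 mm from the base axis. Payload 9.7 kg.
Tool frame: the origin (TCP) lies between the finger pads; the fingertips stand 8 mm ahead of it and the grasp point (between the pads) lies 11 mm behind it; z points along the fingers, y is the line along which they close (so a half turn about z gives the same grasp; the last joint's range is limited). The gripper opens to 85 mm and grips with 20 to 120 N. Pads are 22 mm wide; open, the fingers measure 114 mm over their backs; the gripper's body (76 mm by 85 mm) begins 54 mm behind the grasp point. The pads swing forward as they close: fully open they stand 13 mm farther back than shut.
Start: joints at [1.201, 0.087, 0.176, 1.66, 0, 1.571], TCP at [198.783, 512.818, 239.284] pointing down, gripper open.
Joint ranges: [-3.13, 3.13], [-0.85, 1.81], [-1.15, 1.24], [-2.2, 2.28], [-1.44, 1.52], [-3.14, 3.14]. Speed limits (rad/s): [2.22, 2.22, 2.57, 3.14, 3.14, 3.14].

## Interface

Orientations are given as a unit quaternion [x, y, z, w].
In Python, from rig import arm, cams gives the robot as it stands.
- The arm moves only by the tool move_arm, never from a script. Its argument "plan" is a list of rows, each a list of 7 numbers: the shift along the tool's x, y, z in cm, then the turn, a rotation vector about the tool's x, y, z in degrees, then the opening, from 0 (shut) to 1 (fully open). In form: [[x, y, z, ax, ay, az, hand], ...]. A call has 1 to 8 rows; each row shifts and turns the commanded pose from where the row before left it, along the tool's axes as they then stand; what a row does not reach is not made up. A row lasts 1/12 s, in which the tool goes at most 41.7 mm and 7.16 degrees, less where a joint would pass 70% of its speed; a pose out of reach is approached as far as the arm can. A call with a gripper value outside its range is refused whole. The fingers move at their own pace and stop on an object; the grip force is fixed at half the most. Time passes only in rows, so rows that do not move let the fingers close. It gives the time, the measured TCP pose, the force, the opening and the grip force at its end, in the units of the state.
- arm.observe(): the state, without advancing time (a new reading comes with each control period).
- cams.get_image(name): name is "scene" or "top"; returns a dict with "img" (480x640x3 uint8, red, green, blue), "intrinsics" (3x3 intrinsics, pixels), "T" (4x4, takes a point from camera to world coordinates). Camera axes: x right, y up, looking along -z (the intrinsics and any distortion apply to the point x, -y, -z); pixel columns grow to the right and rows downward; lengths in mm; the calibration is good to about 2 mm. A picture is of the moment at which its call begins. There is no depth.
- arm.close_job(): hands the job in; it is judged then, once.
Trained networks look in a picture, given as the dict that the camera call returned (one of the last four; its "shot" number tells which), for a name from the list of things; names that differ only in an ending like _2 or _b are one class to them, and where a whole thing is asked for, a point or a joint stands for the part that bears it (a point fixed in the world has none). Each returns a list of dicts, best first, with "conf" (0 to 1); they miss things now and then, are a little off and sometimes report something else, mostly with a low value. They report only what shows in the picture. A call takes as long as a camera call. They do not tell look-alikes from the thing itself.
- cams.spot_in(picture, target): "rect" ([left, top, right, bottom] in pixels, round what is visible of it).
The state is a dict: "clock": time; "q": joint angles; "joint_velocities": joint speeds; "effort": joint torques, N m; "tool_pos": TCP position; "tool_rot": TCP orientation; "contact_force": force on the tool from outside, world axes, zero at the start; "ft_torque": the same for the moment, N m; "gripper_width": opening from 0.0 (shut) to 1.0 (fully open); "finger_force": force on a finger pad.
Only numpy, scipy, OpenCV 4.12 (cv2) and the standard library are available. Lean on these libraries where they do the work, as an engineer would, in place of code of your own. Each camera call takes 0.05 s, during which the arm holds its last target. There are 200 camera calls.

## Working session

There is one attempt and no reset: what is moved stays moved. The work goes in short steps, Python scripts to look and compute and a tool call to move; the robot and the scene stay as the last step left them, time stands still between calls to the robot, and variables do not carry over. Pictures are saved under pics/ and viewed, at most 15 in all, crops included, and the job is handed in when it is done.

Besides the shell and the picture viewer there is one more tool, called after ">>>" as name(argument=value, ...) on one line, values as JSON. move_arm: Moves the arm, as the interface text tells. Its arguments: {"type":"object","properties":{"plan":{"type":"array"}},"required":["plan"]}

```bash
ls; mkdir -p pics
cat > h.py <<'E'
import numpy as np, cv2
from rig import arm, cams
def shot(n):
    return cams.get_image(n)
def save(p,f): cv2.imwrite('pics/'+f, p["img"][:,:,::-1])
def ray(p,u,v):
    K=np.array(p["intrinsics"]);T=np.array(p["T"])
    d=np.linalg.inv(K)@[u,v,1]; d=np.array([d[0],-d[1],-d[2]])
    return T[:3,3],T[:3,:3]@d
def atz(p,u,v,z):
    o,d=ray(p,u,v); return o+d*(z-o[2])/d[2]
def proj(p,X):
    K=np.array(p["intrinsics"]);T=np.array(p["T"])
    c=T[:3,:3].T@(np.array(X,float)-T[:3,3]); c=K@[c[0],-c[1],-c[2]]; return c[:2]/c[2]
def tri(p1,a,p2,b):
    o1,d1=ray(p1,*a);o2,d2=ray(p2,*b)
    s=np.linalg.lstsq(np.c_[d1,-d2],o2-o1,rcond=None)[0]
    A=o1+d1*s[0];B=o2+d2*s[1]; return (A+B)/2, np.linalg.norm(A-B)
E
python3 - <<'E'
from h import *
print({k:np.round(v,3) if not isinstance(v,dict) else v for k,v in arm.observe().items()})
np.set_printoptions(suppress=True,precision=1)
for n in("scene","top"):
    p=shot(n);save(p,n+'0.png');print(n,{k:v for k,v in p.items() if k!='img'})
    for t in("egg0","incubator","egg_flat","lamp","lamp_loop","hook_stand","petri_a","fold"):
        try:print(t,[(np.round(r["rect"]).astype(int).tolist(),round(r["conf"],2)) for r in cams.spot_in(p,t)])
        except Exception as e: print(t,e)
E
```

```text
pics
{'clock': np.float64(0.0), 'q': array([1.201, 0.087, 0.175, 1.66 , 0.   , 1.571]), 'joint_velocities': array([ 0.002,  0.   ,  0.001, -0.   , -0.   ,  0.001]), 'effort': array([ 0.0000e+00, -5.2038e+01,  4.6481e+01,  1.6000e-02, -0.0000e+00,
       -0.0000e+00]), 'tool_pos': array([198.699, 512.626, 238.585]), 'tool_rot': array([ 0.184,  0.983, -0.001, -0.   ]), 'contact_force': array([-0.464, -0.044,  0.575]), 'ft_torque': array([ 0.04 , -0.017,  0.018]), 'finger_force': np.float64(0.0), 'gripper_width': np.float64(1.004)}
scene {'intrinsics': array([[442.9,   0. , 323.2],
       [  0. , 442.9, 239.5],
       [  0. ,   0. ,   1. ]]), 'T': array([[   1. ,   -0.1,    0.2,  801.9],
       [   0.3,    0.5,   -0.8, -945.6],
       [   0. ,    0.9,    0.5,  703.5],
       [   0. ,    0. ,    0. ,    1. ]]), 'shot': 1}
egg0 [([355, 339, 380, 364], 0.91), ([277, 268, 308, 286], 0.83), ([285, 333, 317, 351], 0.8), ([331, 295, 356, 321], 0.75), ([269, 284, 297, 305], 0.72), ([300, 291, 325, 312], 0.58), ([311, 278, 339, 295], 0.54), ([202, 270, 237, 343], 0.24)]
incubator [([285, 155, 40
[... 722 characters left out ...]
    0. ,    1. ]]), 'shot': 2}
egg0 [([369, 264, 391, 289], 0.98), ([372, 235, 393, 256], 0.83), ([420, 167, 439, 194], 0.82), ([340, 233, 359, 258], 0.81), ([418, 229, 444, 252], 0.68), ([370, 204, 394, 227], 0.67), ([334, 260, 358, 285], 0.6), ([416, 306, 460, 337], 0.58)]
incubator [([368, 267, 389, 292], 0.71), ([141, 165, 298, 322], 0.66), ([457, 200, 521, 289], 0.65)]
egg_flat [([326, 193, 402, 297], 0.93)]
lamp []
lamp_loop [([409, 302, 462, 336], 0.79)]
hook_stand [([452, 196, 525, 290], 0.95), ([418, 304, 463, 335], 0.52)]
petri_a [([373, 142, 394, 166], 0.9), ([336, 148, 360, 175], 0.57)]
fold [([141, 198, 284, 262], 0.61), ([340, 150, 358, 174], 0.44), ([411, 304, 462, 340], 0.3)]
```

Run:
```python
import cv2
a=cv2.imread('pics/top0.png')[120:360,130:540]; cv2.imwrite('pics/top0c.png',cv2.resize(a,None,fx=1.95,fy=1.95,interpolation=cv2.INTER_CUBIC))
a=cv2.imread('pics/scene0.png')[140:440,190:490]; cv2.imwrite('pics/scene0c.png',cv2.resize(a,None,fx=2,fy=2,interpolation=cv2.INTER_CUBIC))
```

```text
(no output)
```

View pics/top0c.png

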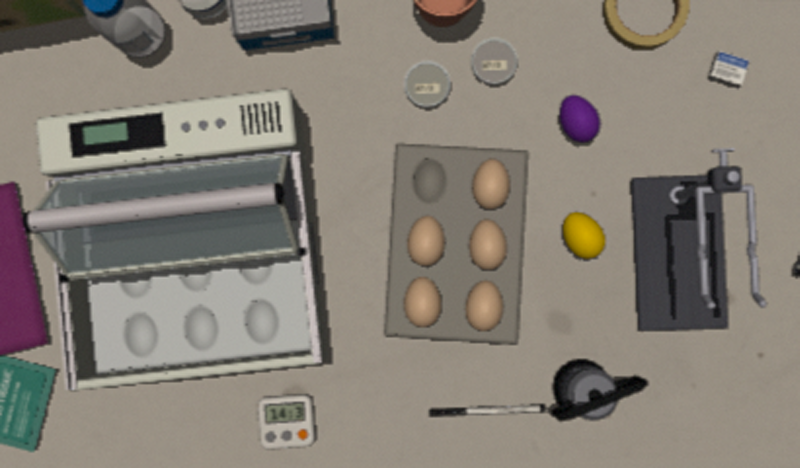

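View pics/scene0c.png

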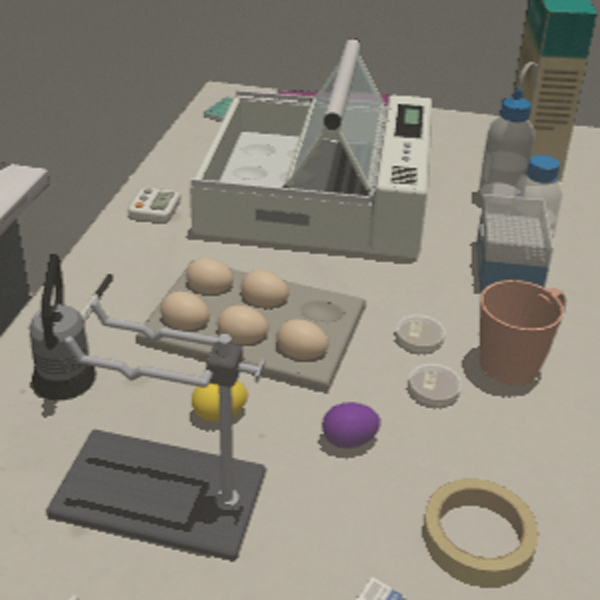

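Run:
```python
from h import *
np.set_printoptions(suppress=True,precision=1)
P={n:shot(n) for n in("scene","top")}
C={}
for n,p in P.items():
    hsv=cv2.cvtColor(p["img"],cv2.COLOR_RGB2HSV)
    m=((hsv[...,0]>3)&(hsv[...,0]<20)&(hsv[...,1]>75)&(hsv[...,2]>90)).astype(np.uint8)
    m=cv2.morphologyEx(m,cv2.MORPH_OPEN,np.ones((3,3)))
    k,l,s,c=cv2.connectedComponentsWithStats(m)
    C[n]=[(c[i],s[i]) for i in range(1,k) if 100<s[i,4]<900]
    for cc,ss in C[n]:print(n,cc,ss,atz(p,*cc,29))
for ct,_ in C["top"]:
    best=min(((tri(P["top"],ct,P["scene"],cs)) for cs,_ in C["scene"]),key=lambda r:r[1]+abs(r[0][2]-29)*.3)
    print('egg',best)
p=P["top"]["img"][:,:,::-1]
cv2.imwrite('pics/inc.png',cv2.resize(p[160:328,136:304],None,fx=3.5,fy=3.5,interpolation=cv2.INTER_CUBIC))
cv2.imwrite('pics/stand.png',cv2.resize(p[190:345,400:535],None,fx=3.8,fy=3.8,interpolation=cv2.INTER_CUBIC))
```

```text
top [357.3 117.9] [344 107  28  21 433] [ 876.5 -119.1   29. ]
top [381.4 214. ] [373 202  18  25 361] [ 642.8 -169.8   29. ]
top [348.  243.3] [339 231  19  25 365] [575.3 -88.4  29. ]
top [379.7 245.2] [371 233  18  25 362] [ 568.7 -163.3   29. ]
top [346.3 274.6] [338 262  18  25 361] [501.1 -82.4  29. ]
top [377.7 276.5] [369 264  18  25 367] [ 494.7 -156.5   29. ]Traceback (most recent call last):
  File "<stdin>", line 13, in <module>
ValueError: min() iterable argument is empty
```

Run:
```python
from h import *
np.set_printoptions(suppress=True,precision=1)
P={n:shot(n) for n in("scene","top")}
C={}
for n,p in P.items():
    hsv=cv2.cvtColor(p["img"],cv2.COLOR_RGB2HSV)
    if n=="scene": print([hsv[y,x].tolist() for x,y in((368,310-20),(295,277),(322,285),(282,295),(311,302),(340,310))])
    m=((hsv[...,0]>3)&(hsv[...,0]<20)&(hsv[...,1]>70)&(hsv[...,2]>100)).astype(np.uint8)
    m=cv2.erode(m,np.ones((3,3)))
    k,l,s,c=cv2.connectedComponentsWithStats(m)
    C[n]=[(c[i],s[i]) for i in range(1,k) if 80<s[i,4]<1500]
    if n=="scene":
        for cc,ss in C[n]:print(n,cc,ss,atz(p,*cc,29))
p=P["top"]["img"][:,:,::-1]
cv2.imwrite('pics/inc.png',cv2.resize(p[160:328,136:304],None,fx=3.5,fy=3.5,interpolation=cv2.INTER_CUBIC))
cv2.imwrite('pics/stand.png',cv2.resize(p[190:345,400:535],None,fx=3.8,fy=3.8,interpolation=cv2.INTER_CUBIC))
s=P["scene"]["img"][:,:,::-1]
cv2.imwrite('pics/stands.png',cv2.resize(s[260:425,190:340],None,fx=3.6,fy=3.6,interpolation=cv2.INTER_CUBIC))
```

```text
[[23, 34, 151], [17, 64, 182], [17, 64, 171], [17, 66, 181], [17, 65, 183], [16, 64, 176]]
scene [ 22.1 274.6] [ 16 266  16  20  84] [-173.1 -259.    29. ]
scene [  5.1 286. ] [  0 278  15  23  92] [-174.4 -308.6   29. ]
scene [447.9 304.2] [431 281  35  50 907] [881.  -83.1  29. ]
scene [  4.9 305.3] [  0 293  14  26 102] [-113.  -367.2   29. ]
scene [ 11.8 315.3] [  0 300  23  28 186] [ -68.6 -391.    29. ]
scene [ 90.5 311.6] [ 82 302  18  20  92] [  92.1 -332.5   29. ]
scene [ 77.8 338.2] [ 68 325  26  26 168] [ 125.2 -412.    29. ]
```

View pics/inc.png

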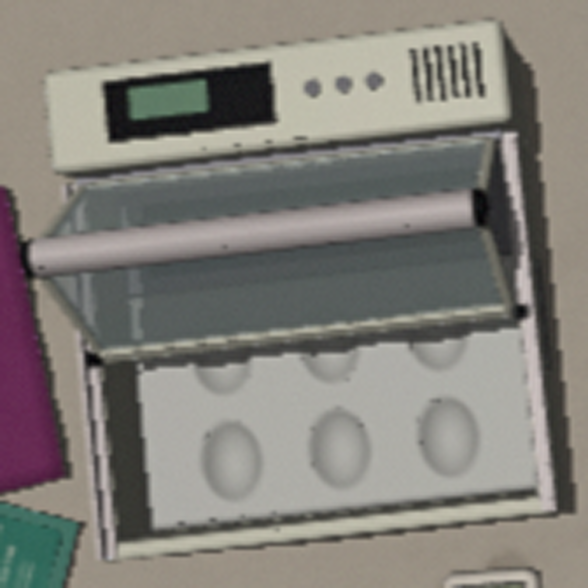

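View pics/stand.png

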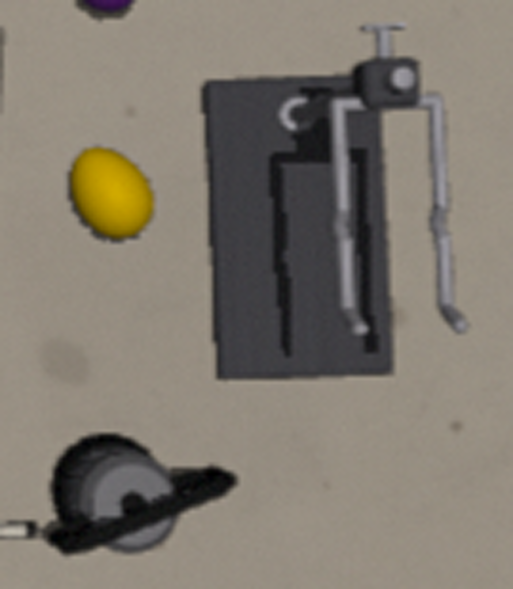

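View pics/stands.png

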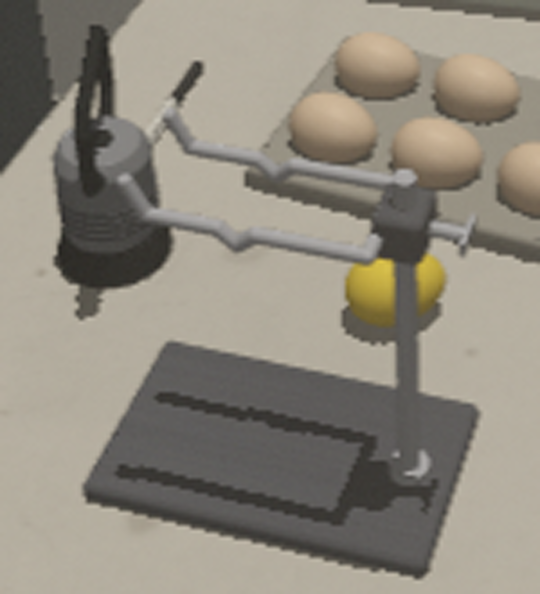

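Run:
```python
from h import *
np.set_printoptions(suppress=True,precision=1)
P={n:shot(n) for n in("scene","top")}
t=P["top"];s=P["scene"]
I=lambda x,y,z:atz(t,136+x/3.5,160+y/3.5,z)[:2]
S=lambda x,y,z:atz(t,400+x/3.8,190+y/3.8,z)[:2]
print('dimples',[I(*a,28) for a in((232,460),(340,447),(448,437))],'rear',I(332,366,28))
print('front rim',I(107,557,85),I(557,512,85),'head',I(47,72,112),I(500,20,112),I(512,118,112),I(57,172,112))
fl,fr=I(32,258,0),I(482,208,0)
print('barrel tri by length', [ (z,np.linalg.norm(I(32,258,z)-I(482,208,z)),I(32,258,z),I(482,208,z)) for z in (150,165,180)])
# barrel ends scene (crop0 coordinates /2+190,140)
print('barrel near end',tri(t,(136+482/3.5,160+208/3.5),s,(190+333/2,140+120/2)),'far',tri(t,(136+32/3.5,160+258/3.5),s,(190+352/2,140+43/2)))
print('base',[S(*a,12) for a in((205,82),(218,378),(391,374),(380,75))])
print('seats',[S(*a,186) for a in((342,222),(438,218))],'tips',[S(*a,204) for a in((358,328),(459,325))])
tt=lambda x,y:(400+x/3.8,190+y/3.8); ss=lambda x,y:(190+x/3.6,260+y/3.6)
print(tri(t,tt(342,222),s,ss(272,168)),tri(t,tt(438,218),s,ss(235,238)))
print('tips',tri(t,tt(358,328),s,ss(172,108)),tri(t,tt(459,325),s,ss(125,178)))
print('lamp bar ends',S(60,540,135),S(232,478,135),'body',S(128,505,88),'cup')
hsv=cv2.cvtColor(s["img"],cv2.COLOR_RGB2HSV)
m=((hsv[...,0]>10)&(hsv[...,0]<20)&(hsv[...,1]>50)&(hsv[...,2]>100)).astype(np.uint8)
m[:,:240]=0;m[:,380:]=0
m=cv2.erode(m,np.ones((3,3)));k,l,st,c=cv2.connectedComponentsWithStats(m)
for e in((381.4,214),(348,243.3),(379.7,245.2),(346.3,274.6),(377.7,276.5)):
    print(min((tri(t,e,s,c[i]) for i in range(1,k) if st[i,4]>60),key=lambda r:r[1]+abs(r[0][2]-29)*.1))
```

```text
dimples [array([469.4, 263.7]), array([476.5, 189. ]), array([481.5, 114.7])] rear [532.  193.5]
front rim [410.9 330.5] [433.4  35.9] head [725.3 356.2] [749.3  62.5] [686.1  56.2] [660.4 350.4]
barrel tri by length [(150, np.float64(281.29265217922557), array([602.5, 351.9]), array([625.4,  71.5])), (165, np.float64(277.25164122334803), array([601.3, 345.8]), array([623.9,  69.5])), (180, np.float64(273.21063026747055), array([600.1, 339.8]), array([622.4,  67.4]))]
barrel near end (array([621.7,  65.5, 195.9]), np.float64(1.8908713477504784)) far (array([598.6, 332.8, 197. ]), np.float64(0.4648489237450992))
base [array([ 645.4, -344.9]), array([ 458.7, -346.1]), array([ 458.6, -453.4]), array([ 646.6, -454.3])]
seats [array([ 549.6, -374.4]), array([ 550.4, -425.2])] tips [array([ 493.2, -375. ]), array([ 493.5, -427.4])]
(array([ 547.9, -376. ,  183. ]), np.float64(3.869038526078078)) (array([ 549. , -427.3,  182.1]), np.float64(3.3051082605304445))
tips (array([ 493.3, -373.9,  207.7]), np.float64(0.16214799016731385)) (array([ 493.3, -426.9,  205.7]), np.float64(0.5950245415402144))
lamp bar ends [ 376.5 -226. ] [ 409.1 -323. ] body [ 389.7 -273.2] cup
(array([ 641.8, -169.9,   30.2]), np.float64(2.085943358290563))
(array([574.3, -88.6,  30.1]), np.float64(2.053373681924639))
(array([ 567.9, -163.5,   30.5]), np.float64(1.6935285169670398))
(array([500. , -82.6,  30. ]), np.float64(2.293508634904777))
(array([ 493.5, -156.8,   29.6]), np.float64(2.565239464852912))
```

>>> move_arm(plan=[[0,0,0,0,0,-6.46,0],[0,0,0,0,0,-6.46,0],[0,0,0,0,0,-6.46,0],[0,0,0,0,0,-6.46,0],[-2.6,-2.9,0.35,0,0,0,0],[-2.6,-2.9,0.35,0,0,0,0],[-2.6,-2.9,0.35,0,0,0,0],[-2.6,-2.9,0.35,0,0,0,0]])

```text
clock: 1.87
tool_pos: [312.6, 404.5, 225.2]
tool_rot: [-0.041, 0.999, 0.0, 0.0]
contact_force: [0.2, 0.6, -0.3]
gripper_width: 0.004
finger_force: 0.0
```

>>> move_arm(plan=[[-2.6,-2.9,0.35,0,0,0,0],[-2.6,-2.9,0.35,0,0,0,0],[-2.6,-2.9,0.35,0,0,0,0],[-2.6,-2.9,0.35,0,0,0,0],[-2.6,-2.9,0.35,0,0,0,0],[-2.6,-2.9,0.35,0,0,0,0],[-2.6,-2.9,0.35,0,0,0,0],[-2.6,-2.9,0.35,0,0,0,0]])

```text
clock: 2.53
tool_pos: [539.1, 189.6, 197.3]
tool_rot: [-0.041, 0.999, 0.0, 0.0]
contact_force: [0.7, 0.9, 0.8]
gripper_width: -0.002
finger_force: 0.0
```

>>> move_arm(plan=[[-1.1,0,0.5,0,0,0,0],[-1.1,0,0,0,0,0,0],[-1.1,0,0,0,0,0,0],[-1.1,0,0,0,0,0,0],[-0.8,0,-0.1,0,0,0,0],[-0.8,0,-0.2,0,0,0,0],[-0.8,0,-0.2,0,0,0,0],[-0.5,0,-0.2,0,0,0,0]])

```text
clock: 3.2
tool_pos: [610.9, 197.4, 199.2]
tool_rot: [-0.041, 0.999, -0.0, -0.0]
contact_force: [-2.7, 0.5, 1.5]
gripper_width: 0.001
finger_force: 1.3
```

>>> move_arm(plan=[[-0.4,0,-0.1,0,0,0,0],[-0.4,0,-0.1,0,0,0,0],[-0.4,0,0,0,0,0,0],[-0.3,0,0,0,0,0,0],[0,0,0,0,0,0,0]])

```text
clock: 3.62
tool_pos: [626.2, 198.4, 200.9]
tool_rot: [-0.041, 0.999, -0.0, 0.0]
contact_force: [0.5, 0.5, -0.8]
gripper_width: -0.002
finger_force: 0.0
```

Run:
```python
from h import *
p=shot("top");q=shot("scene")
a=cv2.resize(p["img"][160:328,136:304],None,fx=3,fy=3,interpolation=cv2.INTER_CUBIC);b=cv2.resize(q["img"][120:288,270:420],(270*504//302,504),interpolation=cv2.INTER_CUBIC)
cv2.imwrite('pics/push1.png',np.hstack([a,cv2.resize(q["img"][140:280,270:350+20],(295,413))[:1].repeat(504,0)*0 if 0 else cv2.resize(q["img"][140:280,290:372],(295,504))])[:,:,::-1])
```

```text
(no output)
```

View pics/push1.png

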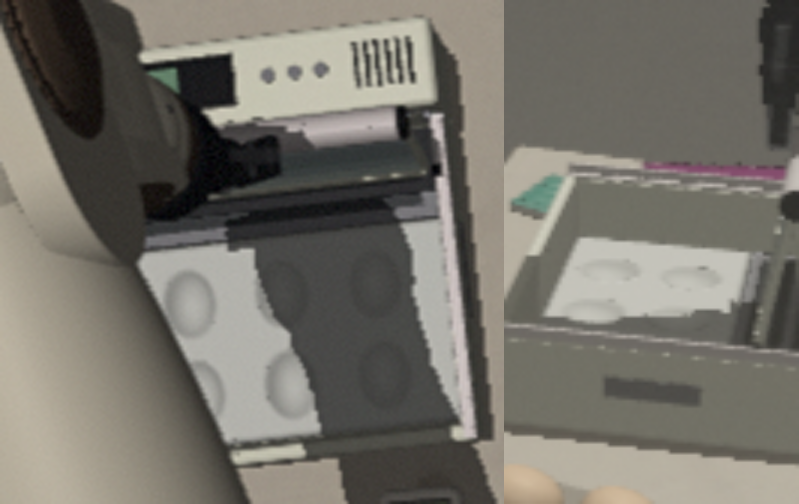

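>>> move_arm(plan=[[-0.3,0,0,0,0,0,0],[-0.3,0,0,0,0,0,0],[-0.2,0,0,0,0,0,0],[0,0,0,0,0,0,0]])

```text
clock: 4.05
tool_pos: [629.9, 198.8, 201.4]
tool_rot: [-0.041, 0.999, -0.0, -0.004]
contact_force: [-24.3, -2.0, 7.7]
gripper_width: -0.003
finger_force: 12.2
```

Run:
```python
from h import *
np.set_printoptions(suppress=True,precision=1)
p=shot("top")
f=lambda x,y,z:atz(p,136+x/3,160+y/3,z)[:2]
print('rear',[f(*a,28) for a in((190,303),(283,293),(376,285))],'front',[f(*a,28) for a in((291,382),(387,375))],'barrel end',f(402,122,205))
c=np.array([.9967,.0811]);s=np.array([-.0811,.9967]);o=np.array([579.7,196.2])
for a in((190,303),(283,293),(376,285),(291,382),(387,375)): d=f(*a,28)-o; print(d@c,d@s)
d=f(402,122,205)-o; print('barrel own',d@c,d@s)
cv2.imwrite('pics/push2.png',cv2.resize(p["img"][180:228,216:296],None,fx=6,fy=6,interpolation=cv2.INTER_CUBIC)[:,:,::-1])
```

```text
rear [array([542.6, 269.7]), array([548.6, 194.5]), array([553. , 119.6])] front [array([477.4, 189.3]), array([481.1, 112.3])] barrel end [658.5  70.8]
-31.063170913010172 76.29886961552488
-31.151171578049162 0.8386683627330743
-32.82737643700488 -74.15737226041372
-102.4803396370274 1.445571274771571
-105.04798340475473 -75.64819955538051
barrel own 68.34735143114023 -131.3287389918264
```

View pics/push2.png

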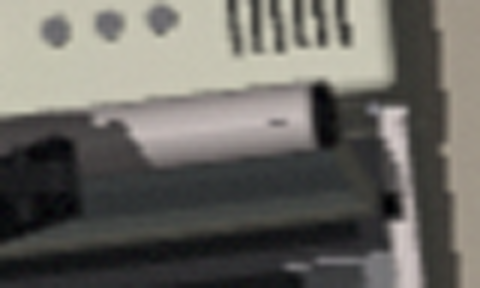

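>>> move_arm(plan=[[3,0,0,0,0,0,0],[3,0,0,0,0,0,0],[3,0,0,0,0,0,0],[-0.7,-3.7,0,0,0,0,0.7],[-0.7,-3.7,0,0,0,0,0.7],[-0.7,-3.7,0,0,0,0,0.7],[-0.7,-3.7,0,0,0,0,0.7],[-0.7,-3.7,0,0,0,0,0.7]])

```text
clock: 4.77
tool_pos: [594.2, 8.5, 201.7]
tool_rot: [-0.041, 0.999, -0.0, 0.001]
contact_force: [0.5, 0.1, -0.3]
gripper_width: 0.691
finger_force: 0.0
```

>>> move_arm(plan=[[-0.7,-3.7,1.2,0,0,0,0.7],[-0.7,-3.7,1.2,0,0,0,0.7],[-0.7,-3.7,1.2,0,0,0,0.7],[-0.7,-3.7,1.2,0,0,0,0.7],[-0.7,-3.7,1.2,0,0,0,0.7],[0,0,0,0,0,4.9,0.7],[0,0,0,0,0,4.9,0.7],[0,0,0,0,0,0,0.7]])

```text
clock: 5.43
tool_pos: [643.7, -172.4, 140.6]
tool_rot: [0.048, 0.999, 0.0, -0.0]
contact_force: [0.0, -0.5, -0.1]
gripper_width: 0.701
finger_force: 0.0
```

```bash
cat >> h.py <<'E'
from scipy.spatial.transform import Rotation as Rn
def go(x,y,z,ang,st=None,R=None,pos=None):
    """delta in tool axes (cm) from given/measured pose, and turn az deg (apply after shift)"""
    st=st or arm.observe()
    R=Rn.from_quat(st["tool_rot"]).as_matrix() if R is None else R
    pos=np.array(st["tool_pos"]) if pos is None else pos
    d=R.T@(np.array([x,y,z])-pos)/10
    cur=np.degrees(np.arctan2(R[1,1],R[0,1]))
    return np.round(d,2), round(cur-ang,2)
E
python3 - <<'E'
from h import *
s=arm.observe();print(np.round(s["q"],2),s["gripper_width"],s["tool_pos"],s["contact_force"])
print(go(642.3,-169.8,25,84.9))
p=shot("top")
c=np.array([.9967,.0811]);sv=np.array([-.0811,.9967])
cv2.imwrite('pics/lid.png',np.vstack([cv2.resize(p["img"][165:245,140:300],None,fx=3,fy=3,interpolation=cv2.INTER_CUBIC),cv2.resize(p["img"][180:260,330:490],None,fx=3,fy=3,interpolation=cv2.INTER_CUBIC)])[:,:,::-1])
E
```

```text
[-0.26  0.36  0.3   1.52 -0.   -0.17] 0.701422314208122 [ 643.70804827 -172.37635506  140.56003319] [ 0.03929274 -0.50760013 -0.12956903]
(array([ 0.16,  0.24, 11.56]), np.float64(-0.35))
```

View pics/lid.png

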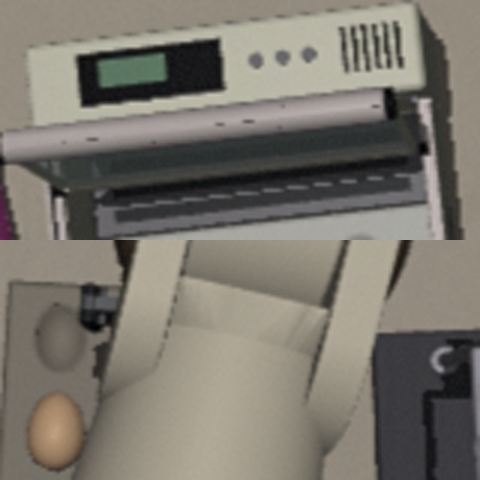

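>>> move_arm(plan=[[0.16,0.24,2.5,0,0,-0.3,0.7],[0,0,2.5,0,0,0,0.7],[0,0,2.0,0,0,0,0.7],[0,0,1.5,0,0,0,0.7],[0,0,1.2,0,0,0,0.7],[0,0,0.8,0,0,0,0.7],[0,0,0.6,0,0,0,0.7],[0,0,0.4,0,0,0,0.7]])

```text
clock: 6.15
tool_pos: [642.6, -168.7, 26.3]
tool_rot: [0.042, 0.999, -0.0, 0.0]
contact_force: [0.7, 0.3, 0.4]
gripper_width: 0.696
finger_force: 0.0
```

>>> move_arm(plan=[[0,0,0,0,0,0,0.6],[0,0,0,0,0,0,0.56],[0,0,0,0,0,0,0.54]])

```text
clock: 6.4
tool_pos: [643.0, -169.6, 27.6]
tool_rot: [0.042, 0.999, -0.001, 0.001]
contact_force: [0.2, -2.6, 2.4]
gripper_width: 0.541
finger_force: 1.6
```

>>> move_arm(plan=[[0,0,0,0,0,0,0.53],[0,0,0,0,0,0,0.53]])

```text
clock: 6.57
tool_pos: [643.0, -169.8, 27.7]
tool_rot: [0.043, 0.999, -0.001, 0.001]
contact_force: [-0.1, -3.9, 3.6]
gripper_width: 0.528
finger_force: 5.8
```

>>> move_arm(plan=[[0,0,0,0,0,0,0.52],[0,0,0,0,0,0,0.52]])

```text
clock: 6.73
tool_pos: [643.0, -169.8, 27.8]
tool_rot: [0.043, 0.999, -0.001, 0.001]
contact_force: [-0.3, -4.7, 3.8]
gripper_width: 0.529
finger_force: 17.5
```

>>> move_arm(plan=[[0,0,0,0,0,0,0.512],[0,0,0,0,0,0,0.512],[0,0,-0.3,0,0,0,0.512],[0,0,-0.5,0,0,0,0.512],[0,0,-0.8,0,0,0,0.512],[0,0,-0.8,0,0,0,0.512]])

```text
clock: 7.23
tool_pos: [642.3, -168.5, 51.0]
tool_rot: [0.042, 0.999, 0.0, -0.0]
contact_force: [-0.6, 0.1, -1.4]
gripper_width: 0.519
finger_force: 28.5
```

>>> move_arm(plan=[[0,0,-2.0,0,0,0,0.512],[0,0,-3.0,0,0,0,0.512],[0,0,-3.0,0,0,0,0.512],[0,0,-3.0,0,0,0,0.512],[2.0,3.2,0,0,0,0,0.512],[2.0,3.2,0,0,0,0,0.512],[2.0,3.2,0,0,0,0,0.512],[2.0,3.2,0,0,0,0,0.512]])

```text
clock: 7.9
tool_pos: [572.7, -33.2, 161.3]
tool_rot: [0.043, 0.999, 0.0, 0.001]
contact_force: [-0.1, -0.5, -0.0]
gripper_width: 0.515
finger_force: 28.6
```

>>> move_arm(plan=[[0.73,3.74,0,0,0,0,0.512],[0.73,3.74,0,0,0,0,0.512],[0.73,3.74,0,0,0,0,0.512],[0.73,3.74,0,0,0,0,0.512],[0.73,3.74,0,0,0,0,0.512],[0.73,3.74,0,0,0,0,0.512],[0.73,3.74,0,0,0,0,0.512],[0.73,3.74,0,0,0,0,0.512]])

```text
clock: 8.57
tool_pos: [540.0, 270.7, 161.5]
tool_rot: [0.042, 0.999, 0.0, 0.0]
contact_force: [1.1, -0.0, -0.4]
gripper_width: 0.521
finger_force: 28.6
```

>>> move_arm(plan=[[0,0,0,0,0,-4.9,0.512],[0,0,0,0,0,-4.9,0.512],[0,0,0,0,0,0,0.512]])

```text
clock: 8.82
tool_pos: [540.2, 269.7, 161.0]
tool_rot: [-0.046, 0.999, 0.0, 0.0]
contact_force: [0.4, 0.1, -0.1]
gripper_width: 0.516
finger_force: 28.6
```

Run:
```python
from h import *
print(go(542.5,269.5,41,94.65))
```

```text
(array([-0.22, -0.04, 12.  ]), np.float64(0.63))
```

>>> move_arm(plan=[[-0.22,0,2.5,0,0,0.6,0.512],[0,0,2.5,0,0,0,0.512],[0,0,2.2,0,0,0,0.512],[0,0,1.6,0,0,0,0.512],[0,0,1.2,0,0,0,0.512],[0,0,0.8,0,0,0,0.512],[0,0,0.5,0,0,0,0.512],[0,0,0.2,0,0,0,0.512]])

```text
clock: 9.48
tool_pos: [542.9, 268.6, 45.3]
tool_rot: [-0.037, 0.999, 0.0, 0.0]
contact_force: [-0.2, 0.6, -0.4]
gripper_width: 0.517
finger_force: 28.6
```

>>> move_arm(plan=[[0,0,0,0,0,0,0.512],[0,0,0.1,0,0,0,0.512],[0,0,0,0,0,0,0.512]])

```text
clock: 9.73
tool_pos: [543.2, 269.0, 45.1]
tool_rot: [-0.038, 0.999, 0.0, 0.001]
contact_force: [-0.6, 0.4, -0.4]
gripper_width: 0.516
finger_force: 28.6
```

>>> move_arm(plan=[[0,0,0.1,0,0,0,0.512],[0,0,0.1,0,0,0,0.512],[0,0,0.1,0,0,0,0.512],[0,0,0,0,0,0,0.512]])

```text
clock: 10.07
tool_pos: [542.7, 268.7, 41.1]
tool_rot: [-0.038, 0.999, -0.0, -0.0]
contact_force: [-0.3, -1.0, -0.5]
gripper_width: 0.519
finger_force: 28.6
```

>>> move_arm(plan=[[0,0,0.1,0,0,0,0.512],[0,0,0,0,0,0,0.512]])

```text
clock: 10.23
tool_pos: [542.7, 268.7, 40.1]
tool_rot: [-0.038, 0.999, -0.0, -0.0]
contact_force: [0.1, -0.4, -0.2]
gripper_width: 0.52
finger_force: 28.6
```

>>> move_arm(plan=[[0,0,0.1,0,0,0,0.512],[0,0,0,0,0,0,0.512]])

```text
clock: 10.4
tool_pos: [543.0, 269.0, 39.8]
tool_rot: [-0.038, 0.999, 0.0, 0.0]
contact_force: [-0.6, 1.1, 3.4]
gripper_width: 0.519
finger_force: 28.8
```

>>> move_arm(plan=[[0,0,0,0,0,0,0.52],[0,0,0,0,0,0,0.53],[0,0,0,0,0,0,0.55],[0,0,0,0,0,0,0.58],[0,0,0,0,0,0,0.62],[0,0,0,0,0,0,0.66],[0,0,0,0,0,0,0.7],[0,0,0,0,0,0,0.7]])

```text
clock: 11.07
tool_pos: [542.7, 268.7, 39.2]
tool_rot: [-0.038, 0.999, -0.0, -0.0]
contact_force: [-0.6, 0.7, -0.1]
gripper_width: 0.698
finger_force: 0.0
```

>>> move_arm(plan=[[0,0,-0.5,0,0,0,0.7],[0,0,-1.0,0,0,0,0.7],[0,0,-2.5,0,0,0,0.7],[0,0,-3.5,0,0,0,0.7],[0,0,-3.5,0,0,0,0.7],[0,-3.8,0,0,0,0,0.7],[0,-3.8,0,0,0,0,0.7],[0,-3.8,0,0,0,0,0.7]])

```text
clock: 11.73
tool_pos: [551.7, 154.4, 151.3]
tool_rot: [-0.039, 0.999, 0.0, 0.001]
contact_force: [0.9, -1.0, -0.2]
gripper_width: 0.7
finger_force: 0.0
```

Run:
```python
from h import *
np.set_printoptions(suppress=True,precision=1)
s=arm.observe();print(s["tool_pos"],np.round(s["q"],2))
# plan: move to E2 (574.8,-88.5) z 100
print(go(574.8,-88.5,100,84.9))
```

```text
[551.7 154.4 151.3] [ 0.3  0.1  0.1  1.5 -0.   0.2]
(array([ -0.4, -24.4,   5.1]), np.float64(9.55))
```

>>> move_arm(plan=[[-0.05,-3.5,0,0,0,0,0.7],[-0.05,-3.5,0,0,0,0,0.7],[-0.05,-3.5,0,0,0,0,0.7],[-0.05,-3.5,0,0,0,0,0.7],[-0.05,-3.5,0,0,0,0,0.7],[-0.05,-3.5,2.0,0,0,0,0.7],[-0.05,-3.4,2.0,0,0,0,0.7],[0,0,1.0,0,0,4.8,0.7]])

```text
clock: 12.4
tool_pos: [573.1, -92.9, 98.2]
tool_rot: [0.005, 1.0, -0.001, -0.0]
contact_force: [-1.1, 0.6, -0.2]
gripper_width: 0.7
finger_force: 0.0
```

>>> move_arm(plan=[[0,0,1.0,0,0,4.8,0.7],[0,0,0,0,0,0,0.7],[0,0,0,0,0,0,0.7]])

```text
clock: 12.65
tool_pos: [573.3, -88.0, 89.9]
tool_rot: [0.045, 0.999, -0.0, -0.0]
contact_force: [-1.0, 0.1, 1.0]
gripper_width: 0.706
finger_force: 0.0
```

Run:
```python
from h import *
np.set_printoptions(suppress=True,precision=1)
print(arm.observe()["tool_pos"]); print(go(574.8,-88.5,26.5,84.9))
```

```text
[573.3 -88.   89.9]
(array([-0.1, -0. ,  6.3]), np.float64(-0.01))
```

>>> move_arm(plan=[[-0.14,0,1.5,0,0,0,0.7],[0,0,1.5,0,0,0,0.7],[0,0,1.2,0,0,0,0.7],[0,0,0.9,0,0,0,0.7],[0,0,0.6,0,0,0,0.7],[0,0,0.4,0,0,0,0.7],[0,0,0.2,0,0,0,0.7],[0,0,0,0,0,0,0.7]])

```text
clock: 13.32
tool_pos: [574.8, -88.0, 26.3]
tool_rot: [0.046, 0.999, -0.0, 0.0]
contact_force: [-0.1, -0.3, 0.1]
gripper_width: 0.7
finger_force: 0.0
```

>>> move_arm(plan=[[0,0,0,0,0,0,0.6],[0,0,0,0,0,0,0.56],[0,0,0,0,0,0,0.54],[0,0,0,0,0,0,0.53],[0,0,0,0,0,0,0.53]])

```text
clock: 13.73
tool_pos: [575.3, -89.3, 27.4]
tool_rot: [0.046, 0.999, -0.001, 0.001]
contact_force: [-0.2, -5.7, 3.0]
gripper_width: 0.532
finger_force: 5.9
```

>>> move_arm(plan=[[0,0,0,0,0,0,0.52],[0,0,0,0,0,0,0.512],[0,0,0,0,0,0,0.512]])

```text
clock: 13.98
tool_pos: [575.4, -89.4, 27.6]
tool_rot: [0.046, 0.999, -0.001, 0.001]
contact_force: [-1.4, -5.3, 4.2]
gripper_width: 0.518
finger_force: 28.6
```

>>> move_arm(plan=[[0,0,-0.3,0,0,0,0.512],[0,0,-0.7,0,0,0,0.512],[0,0,-1.5,0,0,0,0.512],[0,0,-2.5,0,0,0,0.512],[0,0,-3.0,0,0,0,0.512],[0,0,-3.0,0,0,0,0.512],[0,0,-2.2,0,0,0,0.512],[0,0,0,0,0,0,0.512]])

```text
clock: 14.65
tool_pos: [576.6, -88.1, 164.4]
tool_rot: [0.046, 0.999, -0.0, 0.004]
contact_force: [1.4, 0.0, -0.2]
gripper_width: 0.519
finger_force: 28.5
```

>>> move_arm(plan=[[0.65,3.5,0,0,0,0,0.512],[0.65,3.5,0,0,0,0,0.512],[0.65,3.5,0,0,0,0,0.512],[0.65,3.5,0,0,0,0,0.512],[0.65,3.5,0,0,0,0,0.512],[0.65,3.5,0,0,0,0,0.512],[0.65,3.5,0,0,0,0,0.512],[0.65,3.5,0,0,0,0,0.512]])

```text
clock: 15.32
tool_pos: [547.9, 197.4, 158.3]
tool_rot: [0.046, 0.999, 0.0, -0.0]
contact_force: [1.0, -0.5, -1.1]
gripper_width: 0.517
finger_force: 28.5
```

>>> move_arm(plan=[[0,0,0,0,0,-4.9,0.512],[0,0,0,0,0,-4.9,0.512],[0,0,0,0,0,0,0.512],[0,0,0,0,0,0,0.512]])

```text
clock: 15.65
tool_pos: [548.4, 195.7, 158.1]
tool_rot: [-0.039, 0.999, 0.0, -0.0]
contact_force: [-0.3, -0.2, -0.2]
gripper_width: 0.52
finger_force: 28.5
```

Run:
```python
from h import *
np.set_printoptions(suppress=True,precision=1)
s=arm.observe();print(s["tool_pos"],s["finger_force"]); print(go(548.6,194.7,41,94.65))
p=shot("top");q=shot("scene");save(q,'s3.png')
print(q["img"].shape)
a=p["img"][165:325,140:300];b=q["img"][140:300,270:430]
cv2.imwrite('pics/mid.png',cv2.resize(np.hstack([a,b]),None,fx=2.5,fy=2.5,interpolation=cv2.INTER_CUBIC)[:,:,::-1])
```

```text
[548.4 195.7 158.1] 28.52807968854904
(array([-0. , -0.1, 11.7]), np.float64(-0.22))
(480, 640, 3)
```

View pics/mid.png

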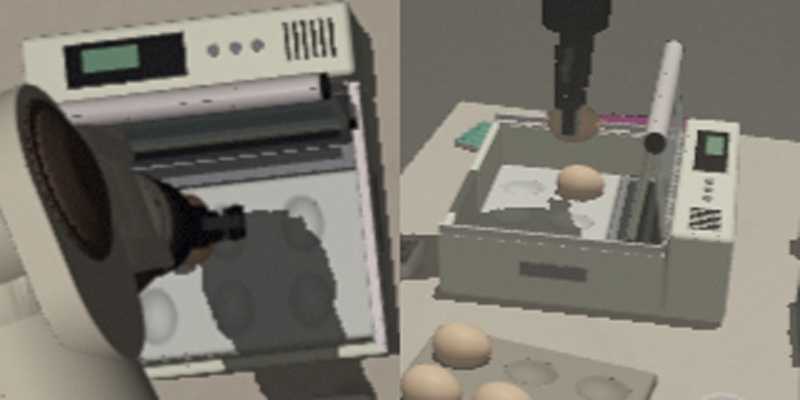

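>>> move_arm(plan=[[0,-0.1,2.5,0,0,-0.2,0.512],[0,0,2.5,0,0,0,0.512],[0,0,2.2,0,0,0,0.512],[0,0,1.6,0,0,0,0.512],[0,0,1.2,0,0,0,0.512],[0,0,0.8,0,0,0,0.512],[0,0,0.4,0,0,0,0.512],[0,0,0.2,0,0,0,0.512]])

```text
clock: 16.42
tool_pos: [548.9, 194.4, 44.3]
tool_rot: [-0.041, 0.999, 0.0, 0.0]
contact_force: [0.2, -0.2, -1.1]
gripper_width: 0.519
finger_force: 28.5
```

>>> move_arm(plan=[[0,0,0,0,0,0,0.512],[0,0,0.1,0,0,0,0.512],[0,0,0,0,0,0,0.512]])

```text
clock: 16.67
tool_pos: [549.1, 194.6, 44.0]
tool_rot: [-0.041, 0.999, 0.0, 0.001]
contact_force: [0.1, 0.5, -1.3]
gripper_width: 0.518
finger_force: 28.5
```

>>> move_arm(plan=[[0,0,0.1,0,0,0,0.512],[0,0,0.1,0,0,0,0.512],[0,0,0.05,0,0,0,0.512],[0,0,0,0,0,0,0.512]])

```text
clock: 17.0
tool_pos: [548.6, 194.5, 40.7]
tool_rot: [-0.041, 0.999, -0.0, -0.0]
contact_force: [-0.7, -0.2, -1.5]
gripper_width: 0.519
finger_force: 28.5
```

>>> move_arm(plan=[[0,0,0.08,0,0,0,0.512],[0,0,0,0,0,0,0.512]])

```text
clock: 17.17
tool_pos: [548.7, 194.5, 39.9]
tool_rot: [-0.041, 0.999, 0.0, -0.0]
contact_force: [-0.3, -0.4, 0.7]
gripper_width: 0.521
finger_force: 28.5
```

>>> move_arm(plan=[[0,0,0,0,0,0,0.52],[0,0,0,0,0,0,0.53],[0,0,0,0,0,0,0.55],[0,0,0,0,0,0,0.58],[0,0,0,0,0,0,0.62],[0,0,0,0,0,0,0.66],[0,0,0,0,0,0,0.7],[0,0,0,0,0,0,0.7]])

```text
clock: 17.83
tool_pos: [548.7, 194.5, 40.0]
tool_rot: [-0.041, 0.999, -0.0, 0.0]
contact_force: [0.1, 0.1, -1.3]
gripper_width: 0.699
finger_force: 0.0
```

>>> move_arm(plan=[[0,0,-0.5,0,0,0,0.7],[0,0,-1.0,0,0,0,0.7],[0,0,-2.5,0,0,0,0.7],[0,0,-3.5,0,0,0,0.7],[0,0,-3.5,0,0,0,0.7],[0.1,-3.6,0,0,0,0,0.7],[0.1,-3.6,0,0,0,0,0.7],[0.1,-3.6,0,0,0,0,0.7]])

```text
clock: 18.5
tool_pos: [555.0, 86.0, 152.0]
tool_rot: [-0.042, 0.999, 0.0, 0.001]
contact_force: [0.5, -0.0, -0.3]
gripper_width: 0.698
finger_force: 0.0
```

>>> move_arm(plan=[[0.1,-3.6,0,0,0,0,0.7],[0.1,-3.6,0,0,0,0,0.7],[0.1,-3.6,0,0,0,0,0.7],[0.1,-3.6,0.8,0,0,0,0.7],[0.1,-3.6,0.8,0,0,0,0.7],[0.1,-3.6,0.8,0,0,0,0.7],[0.1,-3.6,0.6,0,0,0,0.7],[0,0,1.5,0,0,4.9,0.7]])

```text
clock: 19.17
tool_pos: [569.3, -170.7, 107.0]
tool_rot: [0.002, 1.0, -0.001, 0.002]
contact_force: [0.6, 0.0, -0.4]
gripper_width: 0.696
finger_force: 0.0
```

>>> move_arm(plan=[[0,0,1.0,0,0,4.9,0.7],[0,0,0,0,0,0,0.7],[0,0,0,0,0,0,0.7]])

```text
clock: 19.42
tool_pos: [568.4, -165.1, 95.5]
tool_rot: [0.043, 0.999, 0.0, -0.0]
contact_force: [-0.4, 0.5, 1.2]
gripper_width: 0.697
finger_force: 0.0
```

Run:
```python
from h import *
np.set_printoptions(suppress=True,precision=1)
print(arm.observe()["tool_pos"]); print(go(568.3,-164.7,27.5,84.9))
```

```text
[ 568.4 -165.1   95.5]
(array([0. , 0. , 6.8]), np.float64(0.19))
```

>>> move_arm(plan=[[0,0.04,1.9,0,0,0.2,0.7],[0,0,1.6,0,0,0,0.7],[0,0,1.2,0,0,0,0.7],[0,0,0.9,0,0,0,0.7],[0,0,0.6,0,0,0,0.7],[0,0,0.4,0,0,0,0.7],[0,0,0.2,0,0,0,0.7],[0,0,0,0,0,0,0.7]])

```text
clock: 20.08
tool_pos: [568.7, -164.7, 27.1]
tool_rot: [0.046, 0.999, -0.0, 0.0]
contact_force: [0.2, 0.5, -0.1]
gripper_width: 0.701
finger_force: 0.0
```

>>> move_arm(plan=[[0,0,0,0,0,0,0.6],[0,0,0,0,0,0,0.56],[0,0,0,0,0,0,0.54],[0,0,0,0,0,0,0.53],[0,0,0,0,0,0,0.53]])

```text
clock: 20.5
tool_pos: [569.0, -164.5, 27.6]
tool_rot: [0.046, 0.999, 0.0, 0.0]
contact_force: [0.0, 2.8, 4.4]
gripper_width: 0.534
finger_force: 5.7
```

>>> move_arm(plan=[[0,0,0,0,0,0,0.52],[0,0,0,0,0,0,0.512],[0,0,0,0,0,0,0.512]])

```text
clock: 20.75
tool_pos: [569.1, -164.5, 27.8]
tool_rot: [0.046, 0.999, 0.0, 0.001]
contact_force: [-0.3, 2.9, 6.2]
gripper_width: 0.517
finger_force: 28.4
```

>>> move_arm(plan=[[0,0,-0.3,0,0,0,0.512],[0,0,-0.7,0,0,0,0.512],[0,0,-1.5,0,0,0,0.512],[0,0,-2.5,0,0,0,0.512],[0,0,-3.0,0,0,0,0.512],[0,0,-3.0,0,0,0,0.512],[0,0,-2.2,0,0,0,0.512],[0,0,0,0,0,0,0.512]])

```text
clock: 21.42
tool_pos: [570.2, -165.4, 164.8]
tool_rot: [0.046, 0.999, -0.001, 0.004]
contact_force: [0.4, -0.3, -0.5]
gripper_width: 0.521
finger_force: 28.4
```

>>> move_arm(plan=[[0.5,3.5,0,0,0,0,0.512],[0.5,3.5,0,0,0,0,0.512],[0.5,3.5,0,0,0,0,0.512],[0.5,3.5,0,0,0,0,0.512],[0.5,3.5,0,0,0,0,0.512],[0.5,3.5,0,0,0,0,0.512],[0.5,3.5,0,0,0,0,0.512],[0.5,3.5,0,0,0,0,0.512]])

```text
clock: 22.08
tool_pos: [553.8, 119.2, 158.8]
tool_rot: [0.046, 0.999, -0.0, -0.0]
contact_force: [0.5, -0.6, -0.7]
gripper_width: 0.519
finger_force: 28.4
```

>>> move_arm(plan=[[0,0,0,0,0,-5.0,0.512],[0,0,0,0,0,-5.0,0.512],[0,0,0,0,0,0,0.512],[0,0,0,0,0,0,0.512]])

```text
clock: 22.42
tool_pos: [554.2, 117.7, 158.7]
tool_rot: [-0.04, 0.999, -0.0, -0.0]
contact_force: [0.6, 0.0, -0.8]
gripper_width: 0.518
finger_force: 28.4
```

Run:
```python
from h import *
np.set_printoptions(suppress=True,precision=1)
s=arm.observe();print(s["tool_pos"],s["finger_force"]); print(go(554.7,119.9,41,94.65))
```

```text
[554.2 117.7 158.7] 28.41597944498062
(array([-0.1,  0.2, 11.8]), np.float64(-0.04))
```

>>> move_arm(plan=[[-0.06,0.22,2.5,0,0,0,0.512],[0,0,2.5,0,0,0,0.512],[0,0,2.2,0,0,0,0.512],[0,0,1.6,0,0,0,0.512],[0,0,1.2,0,0,0,0.512],[0,0,0.8,0,0,0,0.512],[0,0,0.5,0,0,0,0.512],[0,0,0.2,0,0,0,0.512]])

```text
clock: 23.08
tool_pos: [554.9, 119.8, 43.8]
tool_rot: [-0.041, 0.999, -0.0, -0.0]
contact_force: [-0.1, -0.6, -0.5]
gripper_width: 0.519
finger_force: 28.4
```

>>> move_arm(plan=[[0,0,0.1,0,0,0,0.512],[0,0,0.1,0,0,0,0.512],[0,0,0.05,0,0,0,0.512],[0,0,0,0,0,0,0.512],[0,0,0,0,0,0,0.512]])

```text
clock: 23.5
tool_pos: [555.0, 120.1, 41.9]
tool_rot: [-0.041, 0.999, 0.0, 0.0]
contact_force: [0.1, 0.1, -1.3]
gripper_width: 0.517
finger_force: 28.4
```

>>> move_arm(plan=[[0,0,0.06,0,0,0,0.512],[0,0,0,0,0,0,0.512],[0,0,0,0,0,0,0.512]])

```text
clock: 23.75
tool_pos: [554.8, 120.1, 40.9]
tool_rot: [-0.041, 0.999, 0.0, 0.0]
contact_force: [-0.2, 0.1, -0.7]
gripper_width: 0.515
finger_force: 28.4
```

>>> move_arm(plan=[[0,0,0.1,0,0,0,0.512],[0,0,0,0,0,0,0.512]])

```text
clock: 23.92
tool_pos: [554.9, 120.1, 40.0]
tool_rot: [-0.041, 0.999, 0.0, 0.0]
contact_force: [-0.2, 0.0, 1.2]
gripper_width: 0.517
finger_force: 28.6
```

>>> move_arm(plan=[[0,0,0,0,0,0,0.52],[0,0,0,0,0,0,0.53],[0,0,0,0,0,0,0.55],[0,0,0,0,0,0,0.58],[0,0,0,0,0,0,0.62],[0,0,0,0,0,0,0.66],[0,0,0,0,0,0,0.7],[0,0,0,0,0,0,0.7]])

```text
clock: 24.58
tool_pos: [554.8, 120.0, 39.9]
tool_rot: [-0.041, 0.999, 0.0, 0.0]
contact_force: [0.3, 0.4, -0.5]
gripper_width: 0.7
finger_force: 0.0
```

>>> move_arm(plan=[[0,0,-0.5,0,0,0,0.7],[0,0,-1.0,0,0,0,0.7],[0,0,-2.5,0,0,0,0.7],[0,0,-3.5,0,0,0,0.7],[0,0,-3.5,0,0,0,0.7],[1.2,-3.3,0,0,0,0,0.7],[1.2,-3.3,0,0,0,0,0.7],[1.2,-3.3,0,0,0,0,0.7]])

```text
clock: 25.25
tool_pos: [527.2, 17.7, 151.8]
tool_rot: [-0.042, 0.999, -0.0, 0.001]
contact_force: [1.1, -0.2, 0.1]
gripper_width: 0.702
finger_force: 0.0
```

>>> move_arm(plan=[[1.2,-3.3,0,0,0,0,0.7],[1.2,-3.3,0.5,0,0,0,0.7],[1.1,-3.3,1,0,0,0,0.7],[0,0,2,0,0,4.9,0.7],[0,0,2,0,0,4.9,0.7],[0,0,0,0,0,0,0.7],[0,0,0,0,0,0,0.7]])

```text
clock: 25.83
tool_pos: [500.0, -83.2, 95.3]
tool_rot: [0.043, 0.999, 0.0, -0.0]
contact_force: [-0.3, 0.7, 0.8]
gripper_width: 0.7
finger_force: 0.0
```

Run:
```python
from h import *
np.set_printoptions(suppress=True,precision=1)
print(arm.observe()["tool_pos"]); print(go(500.6,-83.5,27.5,84.9))
```

```text
[500.  -83.2  95.3]
(array([-0.1, -0. ,  6.8]), np.float64(0.19))
```

Same descent and grip.

>>> move_arm(plan=[[-0.06,0,1.9,0,0,0.2,0.7],[0,0,1.6,0,0,0,0.7],[0,0,1.2,0,0,0,0.7],[0,0,0.9,0,0,0,0.7],[0,0,0.6,0,0,0,0.7],[0,0,0.4,0,0,0,0.7],[0,0,0.18,0,0,0,0.7],[0,0,0,0,0,0,0.7]])

```text
clock: 26.5
tool_pos: [501.2, -83.2, 27.3]
tool_rot: [0.046, 0.999, -0.0, 0.0]
contact_force: [-0.3, 0.2, 0.0]
gripper_width: 0.699
finger_force: 0.0
```

>>> move_arm(plan=[[0,0,0,0,0,0,0.6],[0,0,0,0,0,0,0.56],[0,0,0,0,0,0,0.54],[0,0,0,0,0,0,0.53],[0,0,0,0,0,0,0.53]])

```text
clock: 26.92
tool_pos: [501.3, -83.2, 27.6]
tool_rot: [0.046, 0.999, 0.0, 0.0]
contact_force: [-0.2, -0.3, 3.1]
gripper_width: 0.534
finger_force: 5.7
```

>>> move_arm(plan=[[0,0,0,0,0,0,0.52],[0,0,0,0,0,0,0.512],[0,0,0,0,0,0,0.512]])

```text
clock: 27.17
tool_pos: [501.4, -83.2, 27.8]
tool_rot: [0.046, 0.999, -0.0, 0.001]
contact_force: [-1.2, 0.6, 5.9]
gripper_width: 0.522
finger_force: 28.4
```

>>> move_arm(plan=[[0,0,-0.3,0,0,0,0.512],[0,0,-0.7,0,0,0,0.512],[0,0,-1.5,0,0,0,0.512],[0,0,-2.5,0,0,0,0.512],[0,0,-3.0,0,0,0,0.512],[0,0,-3.0,0,0,0,0.512],[0,0,-2.2,0,0,0,0.512],[0,0,0,0,0,0,0.512]])

```text
clock: 27.83
tool_pos: [502.7, -83.5, 164.5]
tool_rot: [0.046, 0.999, -0.0, 0.003]
contact_force: [0.4, 0.1, -0.3]
gripper_width: 0.517
finger_force: 28.4
```

>>> move_arm(plan=[[0.63,3.36,0,0,0,0,0.512],[0.63,3.36,0,0,0,0,0.512],[0.63,3.36,0,0,0,0,0.512],[0.63,3.36,0,0,0,0,0.512],[0.63,3.36,0,0,0,0,0.512],[0.63,3.36,0,0,0,0,0.512],[0.63,3.36,0,0,0,0,0.512],[0.63,3.36,0,0,0,0,0.512]])

```text
clock: 28.5
tool_pos: [474.7, 190.6, 158.9]
tool_rot: [0.046, 0.999, -0.0, -0.0]
contact_force: [2.0, -0.0, 0.4]
gripper_width: 0.519
finger_force: 28.4
```

>>> move_arm(plan=[[0,0,0,0,0,-5.0,0.512],[0,0,0,0,0,-5.0,0.512],[0,0,0,0,0,0,0.512],[0,0,0,0,0,0,0.512]])

```text
clock: 28.83
tool_pos: [475.2, 189.0, 158.8]
tool_rot: [-0.04, 0.999, -0.0, -0.0]
contact_force: [-0.2, 0.1, -0.8]
gripper_width: 0.523
finger_force: 28.4
```

Run:
```python
from h import *
np.set_printoptions(suppress=True,precision=1)
s=arm.observe();print(s["tool_pos"],s["finger_force"]); print(go(476,188.9,40,94.65))
```

```text
[475.2 189.  158.8] 28.43780905008316
(array([-0.1, -0. , 11.9]), np.float64(-0.04))
```

>>> move_arm(plan=[[-0.08,0,2.5,0,0,0,0.512],[0,0,2.5,0,0,0,0.512],[0,0,2.2,0,0,0,0.512],[0,0,1.6,0,0,0,0.512],[0,0,1.2,0,0,0,0.512],[0,0,0.8,0,0,0,0.512],[0,0,0.5,0,0,0,0.512],[0,0,0.2,0,0,0,0.512]])

```text
clock: 29.5
tool_pos: [476.3, 189.0, 43.9]
tool_rot: [-0.041, 0.999, -0.0, -0.0]
contact_force: [-0.3, 0.1, -0.7]
gripper_width: 0.519
finger_force: 28.4
```

>>> move_arm(plan=[[0,0,0.1,0,0,0,0.512],[0,0,0.1,0,0,0,0.512],[0,0,0.1,0,0,0,0.512],[0,0,0,0,0,0,0.512],[0,0,0,0,0,0,0.512]])

```text
clock: 29.92
tool_pos: [476.4, 189.2, 41.4]
tool_rot: [-0.041, 0.999, 0.0, 0.0]
contact_force: [-0.0, -0.5, -1.1]
gripper_width: 0.516
finger_force: 28.4
```

>>> move_arm(plan=[[0,0,0.06,0,0,0,0.512],[0,0,0,0,0,0,0.512],[0,0,0,0,0,0,0.512]])

```text
clock: 30.17
tool_pos: [476.2, 189.1, 40.5]
tool_rot: [-0.041, 0.999, 0.0, 0.0]
contact_force: [-0.6, 0.2, -0.9]
gripper_width: 0.52
finger_force: 28.4
```

>>> move_arm(plan=[[0,0,0.08,0,0,0,0.512],[0,0,0,0,0,0,0.512]])

```text
clock: 30.33
tool_pos: [476.4, 189.2, 40.0]
tool_rot: [-0.041, 0.999, 0.0, 0.0]
contact_force: [-0.4, 0.4, 1.9]
gripper_width: 0.517
finger_force: 28.7
```

>>> move_arm(plan=[[0,0,0,0,0,0,0.52],[0,0,0,0,0,0,0.53],[0,0,0,0,0,0,0.55],[0,0,0,0,0,0,0.58],[0,0,0,0,0,0,0.62],[0,0,0,0,0,0,0.66],[0,0,0,0,0,0,0.7],[0,0,0,0,0,0,0.7]])

```text
clock: 31.0
tool_pos: [476.2, 189.1, 39.6]
tool_rot: [-0.041, 0.999, -0.0, -0.0]
contact_force: [-1.6, 0.0, 0.3]
gripper_width: 0.7
finger_force: 0.0
```

>>> move_arm(plan=[[0,0,-0.5,0,0,0,0.7],[0,0,-1.0,0,0,0,0.7],[0,0,-2.5,0,0,0,0.7],[0,0,-3.5,0,0,0,0.7],[0,0,-3.5,0,0,0,0.7],[0.1,-3.5,0,0,0,0,0.7],[0.1,-3.5,0,0,0,0,0.7],[0.1,-3.5,0,0,0,0,0.7]])

```text
clock: 31.67
tool_pos: [482.3, 83.6, 151.6]
tool_rot: [-0.042, 0.999, 0.0, 0.001]
contact_force: [0.1, 0.3, -0.1]
gripper_width: 0.697
finger_force: 0.0
```

>>> move_arm(plan=[[0.1,-3.5,0,0,0,0,0.7],[0.1,-3.5,0,0,0,0,0.7],[0.1,-3.5,0,0,0,0,0.7],[0.1,-3.5,0.8,0,0,0,0.7],[0.1,-3.5,0.8,0,0,0,0.7],[0.1,-3.4,0.8,0,0,0,0.7],[0.1,-3.3,0.6,0,0,0,0.7],[0,0,1.5,0,0,4.9,0.7]])

```text
clock: 32.33
tool_pos: [495.9, -162.4, 106.7]
tool_rot: [0.002, 1.0, -0.001, 0.002]
contact_force: [-0.3, 1.0, 0.4]
gripper_width: 0.702
finger_force: 0.0
```

>>> move_arm(plan=[[0,0,1.0,0,0,4.9,0.7],[0,0,0,0,0,0,0.7],[0,0,0,0,0,0,0.7]])

```text
clock: 32.58
tool_pos: [494.9, -157.5, 95.3]
tool_rot: [0.043, 0.999, 0.0, -0.0]
contact_force: [0.0, 0.8, 0.7]
gripper_width: 0.697
finger_force: 0.0
```

Run:
```python
from h import *
np.set_printoptions(suppress=True,precision=1)
print(arm.observe()["tool_pos"]); print(go(494.4,-157.8,27.5,84.7))
```

```text
[ 494.9 -157.5   95.3]
(array([ 0. , -0. ,  6.8]), np.float64(0.39))
```

>>> move_arm(plan=[[0.05,0,1.9,0,0,0.3,0.7],[0,0,1.6,0,0,0,0.7],[0,0,1.2,0,0,0,0.7],[0,0,0.9,0,0,0,0.7],[0,0,0.6,0,0,0,0.7],[0,0,0.4,0,0,0,0.7],[0,0,0.18,0,0,0,0.7],[0,0,0,0,0,0,0.7]])

```text
clock: 33.25
tool_pos: [494.6, -157.5, 27.0]
tool_rot: [0.046, 0.999, -0.0, 0.0]
contact_force: [-0.2, 0.3, 0.8]
gripper_width: 0.7
finger_force: 0.0
```

>>> move_arm(plan=[[0,0,0,0,0,0,0.6],[0,0,0,0,0,0,0.56],[0,0,0,0,0,0,0.54],[0,0,0,0,0,0,0.53],[0,0,0,0,0,0,0.53]])

```text
clock: 33.67
tool_pos: [494.9, -157.8, 27.5]
tool_rot: [0.047, 0.999, -0.0, 0.0]
contact_force: [-1.2, -2.5, 2.7]
gripper_width: 0.53
finger_force: 5.7
```

>>> move_arm(plan=[[0,0,0,0,0,0,0.52],[0,0,0,0,0,0,0.512],[0,0,0,0,0,0,0.512]])

```text
clock: 33.92
tool_pos: [494.9, -157.8, 27.6]
tool_rot: [0.047, 0.999, -0.0, 0.001]
contact_force: [-0.4, -2.6, 5.9]
gripper_width: 0.516
finger_force: 28.5
```

>>> move_arm(plan=[[0,0,-0.3,0,0,0,0.512],[0,0,-0.7,0,0,0,0.512],[0,0,-1.5,0,0,0,0.512],[0,0,-2.5,0,0,0,0.512],[0,0,-3.0,0,0,0,0.512],[0,0,-3.0,0,0,0,0.512],[0,0,-2.2,0,0,0,0.512],[0,0,0,0,0,0,0.512]])

```text
clock: 34.58
tool_pos: [496.1, -157.7, 164.2]
tool_rot: [0.047, 0.999, -0.001, 0.003]
contact_force: [0.2, 0.1, -0.0]
gripper_width: 0.518
finger_force: 28.4
```

>>> move_arm(plan=[[0.48,3.37,0,0,0,0,0.512],[0.48,3.37,0,0,0,0,0.512],[0.48,3.37,0,0,0,0,0.512],[0.48,3.37,0,0,0,0,0.512],[0.48,3.37,0,0,0,0,0.512],[0.48,3.37,0,0,0,0,0.512],[0.48,3.37,0,0,0,0,0.512],[0.48,3.37,0,0,0,0,0.512]])

```text
clock: 35.25
tool_pos: [480.6, 116.3, 158.6]
tool_rot: [0.047, 0.999, 0.0, -0.0]
contact_force: [0.2, -0.8, -1.0]
gripper_width: 0.52
finger_force: 28.5
```

>>> move_arm(plan=[[0,0,0,0,0,-5.0,0.512],[0,0,0,0,0,-5.0,0.512],[0,0,0,0,0,0,0.512],[0,0,0,0,0,0,0.512]])

```text
clock: 35.58
tool_pos: [481.1, 114.7, 158.5]
tool_rot: [-0.039, 0.999, 0.0, -0.0]
contact_force: [0.0, -0.3, -0.3]
gripper_width: 0.521
finger_force: 28.5
```

Run:
```python
from h import *
np.set_printoptions(suppress=True,precision=1)
s=arm.observe();print(s["tool_pos"],s["finger_force"]); print(go(482.1,114.1,40,94.65))
```

```text
[481.1 114.7 158.5] 28.473851680755615
(array([-0.1, -0.1, 11.8]), np.float64(-0.13))
```

>>> move_arm(plan=[[-0.1,-0.06,2.5,0,0,0,0.512],[0,0,2.5,0,0,0,0.512],[0,0,2.2,0,0,0,0.512],[0,0,1.6,0,0,0,0.512],[0,0,1.2,0,0,0,0.512],[0,0,0.8,0,0,0,0.512],[0,0,0.5,0,0,0,0.512],[0,0,0.2,0,0,0,0.512]])

```text
clock: 36.25
tool_pos: [482.5, 113.9, 43.7]
tool_rot: [-0.04, 0.999, 0.0, -0.0]
contact_force: [-0.3, 0.5, -1.1]
gripper_width: 0.521
finger_force: 28.5
```

>>> move_arm(plan=[[0,0,0.1,0,0,0,0.512],[0,0,0.1,0,0,0,0.512],[0,0,0.1,0,0,0,0.512],[0,0,0,0,0,0,0.512],[0,0,0,0,0,0,0.512]])

```text
clock: 36.67
tool_pos: [482.6, 114.1, 41.2]
tool_rot: [-0.041, 0.999, 0.0, 0.0]
contact_force: [-0.3, 0.2, -1.5]
gripper_width: 0.515
finger_force: 28.5
```

>>> move_arm(plan=[[0,0,0.06,0,0,0,0.512],[0,0,0,0,0,0,0.512],[0,0,0,0,0,0,0.512]])

```text
clock: 36.92
tool_pos: [482.5, 114.0, 40.3]
tool_rot: [-0.041, 0.999, 0.0, 0.0]
contact_force: [-0.2, 0.4, 0.6]
gripper_width: 0.514
finger_force: 28.5
```

>>> move_arm(plan=[[0,0,0,0,0,0,0.52],[0,0,0,0,0,0,0.53],[0,0,0,0,0,0,0.55],[0,0,0,0,0,0,0.58],[0,0,0,0,0,0,0.62],[0,0,0,0,0,0,0.66],[0,0,0,0,0,0,0.7],[0,0,0,0,0,0,0.7]])

```text
clock: 37.58
tool_pos: [482.5, 114.0, 40.3]
tool_rot: [-0.041, 0.999, 0.0, 0.0]
contact_force: [0.7, -0.3, -1.1]
gripper_width: 0.7
finger_force: 0.0
```

>>> move_arm(plan=[[0,0,-0.5,0,0,0,0.7],[0,0,-1.0,0,0,0,0.7],[0,0,-2.5,0,0,0,0.7],[0,0,-3.5,0,0,0,0.7],[0,0,-3.5,0,0,0,0.7],[0,-3.8,-3.5,0,0,0,0],[0,-3.8,-3.5,0,0,0,0],[0,-3.8,-3,0,0,0,0]])

```text
clock: 38.25
tool_pos: [489.9, 19.8, 235.7]
tool_rot: [-0.042, 0.999, 0.0, 0.001]
contact_force: [1.5, 0.1, -0.8]
gripper_width: 0.283
finger_force: 0.0
```

>>> move_arm(plan=[[0,-3.8,0,0,0,0,0],[0,-3.8,0,0,0,0,0],[0,-3.8,0,0,0,0,0]])

```text
clock: 38.5
tool_pos: [499.4, -95.0, 234.4]
tool_rot: [-0.041, 0.999, -0.0, 0.001]
contact_force: [0.7, 0.7, -0.4]
gripper_width: 0.001
finger_force: 0.0
```

Run:
```python
from h import *
np.set_printoptions(suppress=True,precision=1)
p=shot("top");q=shot("scene");save(p,'t4.png')
hsv=cv2.cvtColor(p["img"],cv2.COLOR_RGB2HSV)
m=((hsv[...,0]>3)&(hsv[...,0]<20)&(hsv[...,1]>70)&(hsv[...,2]>80)).astype(np.uint8)
m=cv2.morphologyEx(m,cv2.MORPH_OPEN,np.ones((3,3)));k,l,s,c=cv2.connectedComponentsWithStats(m)
for i in range(1,k):
    if 120<c[i][0]<310 and s[i,4]>80:
        cnt=cv2.findContours((l==i).astype(np.uint8),0,1)[0][0]
        print(s[i,4],atz(p,*c[i],41)[:2],cv2.fitEllipse(cnt)[2])
a=p["img"][165:325,140:300];b=q["img"][140:300,270:430]
cv2.imwrite('pics/mid2.png',cv2.resize(np.hstack([a,b]),None,fx=2.5,fy=2.5,interpolation=cv2.INTER_CUBIC)[:,:,::-1])
print(arm.observe()["tool_pos"])
# behind-barrel start
c_,s_=np.array([.9967,.0811]),np.array([-.0811,.9967]);o=np.array([579.7,196.2])
w=o+105*c_-60*s_;print(w,go(w[0],w[1],255,94.65))
```

```text
360 [554.3 121.6] 168.8307342529297
350 [548.7 196.8] 176.91595458984375
350 [542.2 272.2] 176.6987762451172
353 [481.8 115.7] 177.4196014404297
355 [475.6 190.7] 172.51556396484375
199 [271. 238.] 94.1798095703125
456 [221.8 307.6] 67.0538101196289
94 [198.8 186.3] 76.44896697998047
190 [117.9 185.2] 131.4849090576172
[499.3 -97.6 233.4]
[689.2 144.9] (array([-20.8,  22.7,  -2.2]), np.float64(-0.28))
```

View pics/mid2.png

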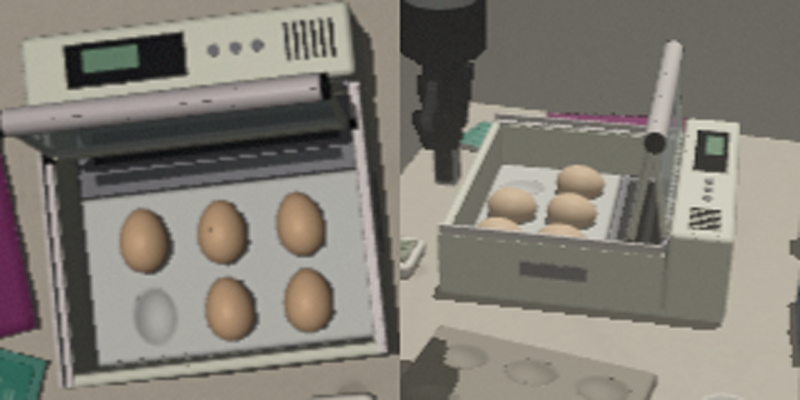

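>>> move_arm(plan=[[-2.6,2.84,-0.8,0,0,0,0],[-2.6,2.84,-0.8,0,0,0,0],[-2.6,2.84,-0.6,0,0,0,0],[-2.6,2.84,0,0,0,0,0],[-2.6,2.84,0,0,0,0,0],[-2.6,2.84,0,0,0,0,0],[-2.6,2.84,0,0,0,0,0],[-2.6,2.84,0,0,0,0,0]])

```text
clock: 39.27
tool_pos: [688.6, 152.4, 255.5]
tool_rot: [-0.041, 0.999, 0.0, 0.0]
contact_force: [1.5, 0.6, 0.5]
gripper_width: 0.001
finger_force: 0.0
```

Run:
```python
from h import *
print(np.round(arm.observe()["q"],2),arm.observe()["tool_pos"],go(689.2,144.9,209,94.65))
```

```text
[0.22 0.52 0.74 1.8  0.   0.14] [688.56986629 152.43826502 255.5371748 ] (array([ 0.  , -0.76,  4.65]), np.float64(0.03))
```

>>> move_arm(plan=[[0,-0.4,1.6,0,0,0,0],[0,-0.4,1.6,0,0,0,0],[0,0,1.0,0,0,0,0],[0,0,0.5,0,0,0,0],[0,0,0,0,0,0,0]])

```text
clock: 39.68
tool_pos: [688.3, 142.5, 206.9]
tool_rot: [-0.041, 0.999, -0.0, -0.001]
contact_force: [0.1, -0.5, -0.5]
gripper_width: -0.003
finger_force: 0.0
```

>>> move_arm(plan=[[0.8,0,0,0,0,0,0],[0.5,0,0,0,0,0,0],[0.7,0,0.1,0,0,0,0],[0.7,0,0.2,0,0,0,0],[0.7,0,0.2,0,0,0,0],[0,0,0,0,0,0,0]])

```text
clock: 40.18
tool_pos: [654.1, 139.3, 204.3]
tool_rot: [-0.041, 0.999, 0.0, 0.001]
contact_force: [-1.5, -0.9, 0.3]
gripper_width: -0.003
finger_force: 0.0
```

>>> move_arm(plan=[[0.6,0,0.25,0,0,0,0],[0.6,0,0.3,0,0,0,0],[0.6,0,0.3,0,0,0,0],[0.5,0,0.3,0,0,0,0],[0.5,0,0.3,0,0,0,0],[0.5,0,0.3,0,0,0,0]])

```text
clock: 40.68
tool_pos: [622.0, 136.7, 185.4]
tool_rot: [-0.041, 0.999, 0.0, 0.0]
contact_force: [1.4, -0.3, -0.2]
gripper_width: -0.002
finger_force: 0.6
```

Run:
```python
from h import *
p=shot("top");q=shot("scene")
a=p["img"][165:325,140:300];b=q["img"][140:300,270:430]
cv2.imwrite('pics/close1.png',cv2.resize(np.hstack([a,b]),None,fx=2.5,fy=2.5,interpolation=cv2.INTER_CUBIC)[:,:,::-1])
```

```text
(no output)
```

View pics/close1.png

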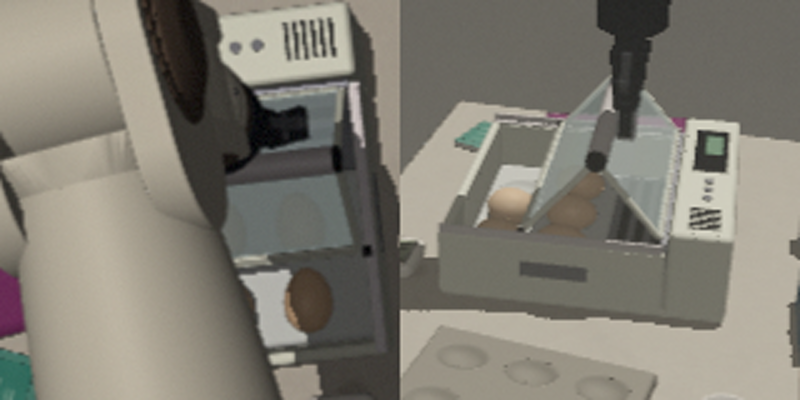

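>>> move_arm(plan=[[0,0,-2.2,0,0,0,0],[0,0,-1.8,0,0,0,0],[2.6,0,0,0,0,0,0],[0,0,1.3,0,0,0,0],[0,0,0.8,0,0,0,0],[0,0,0,0,0,0,0]])

```text
clock: 41.28
tool_pos: [595.7, 134.4, 202.0]
tool_rot: [-0.041, 0.999, -0.0, -0.001]
contact_force: [-1.2, 0.2, -0.4]
gripper_width: -0.001
finger_force: 0.0
```

>>> move_arm(plan=[[0.8,0,0.9,0,0,0,0],[0.8,0,0.9,0,0,0,0],[0.7,0,0.95,0,0,0,0],[0.6,0,1.0,0,0,0,0]])

```text
clock: 41.62
tool_pos: [567.0, 132.1, 166.5]
tool_rot: [-0.041, 0.999, 0.0, -0.0]
contact_force: [-1.9, 0.3, 1.2]
gripper_width: 0.004
finger_force: 0.8
```

>>> move_arm(plan=[[0.5,0,1.1,0,0,0,0],[0.4,0,1.1,0,0,0,0],[0.3,0,1.15,0,0,0,0],[0.2,0,1.2,0,0,0,0],[0.05,0,0.9,0,0,0,0],[0,0,0.3,0,0,0,0],[0,0,0,0,0,0,0]])

```text
clock: 42.2
tool_pos: [552.8, 130.9, 108.9]
tool_rot: [-0.041, 0.999, -0.0, -0.0]
contact_force: [-0.3, -0.6, 0.5]
gripper_width: -0.002
finger_force: 0.0
```

>>> move_arm(plan=[[0,0,0.2,0,0,0,0],[0,0,0.1,0,0,0,0],[0,0,0,0,0,0,0]])

```text
clock: 42.45
tool_pos: [553.3, 131.0, 108.1]
tool_rot: [-0.041, 0.999, 0.0, 0.001]
contact_force: [-6.3, 0.1, 12.2]
gripper_width: -0.002
finger_force: 6.5
```

>>> move_arm(plan=[[0,0,-1,0,0,0,0],[0,0,-3,0,0,0,0],[0,0,-3.5,0,0,0,0],[0,0,-3.5,0,0,0,0],[1.0,-3.5,-3,0,0,0,0],[1.0,-3.5,0,0,0,0,0.6]])

```text
clock: 42.95
tool_pos: [541.0, 64.6, 248.7]
tool_rot: [-0.042, 0.999, 0.0, 0.004]
contact_force: [1.4, -0.6, 0.5]
gripper_width: 0.13
finger_force: 0.0
```

Run:
```python
from h import *
p=shot("top");q=shot("scene")
a=cv2.resize(p["img"][280:360,400:480],None,fx=5,fy=5,interpolation=cv2.INTER_CUBIC);b=cv2.resize(q["img"][250:350,180:280],None,fx=4,fy=4,interpolation=cv2.INTER_CUBIC)
cv2.imwrite('pics/lamp1.png',np.hstack([a,b])[:,:,::-1])
print(arm.observe()["tool_pos"],arm.observe()["contact_force"])
```

```text
[539.71884639  60.60460102 245.08350163] [ 0.56040119 -0.32119566  0.06667057]
```

View pics/lamp1.png

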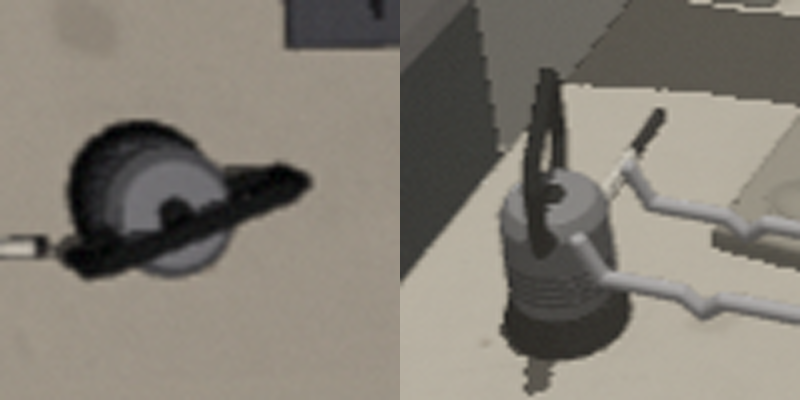

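Run:
```python
from h import *
np.set_printoptions(suppress=True,precision=1)
p=shot("top");q=shot("scene")
f=lambda x,y,z:atz(p,400+x/5,280+y/5,z)
A,B=f(85,263,140),f(293,187,140)
print('bar',A,B,(A+B)/2,np.linalg.norm(A-B),np.degrees(np.arctan2(*(A-B)[[1,0]])))
C=f(177,216,88);print('body',C,'cup',f(137,188,0))
F,G=f(64,257,125),f(310,183,125);print('outer',F,G,(F+G)/2,np.linalg.norm(F-G),np.degrees(np.arctan2(*(F-G)[[1,0]])))
for X in (A,B): print('scene crop',(proj(q,X)-[180,250])*4)
c=C.copy();
for z in (0,88,140): c[2]=z;print((proj(p,c)-[400,280])*5,(proj(q,c)-[180,250])*4)
print(arm.observe()["tool_pos"])
```

```text
bar [ 376.1 -227.8  140. ] [ 406.3 -316.6  140. ] [ 391.2 -272.2  140. ] 93.79742941289943 108.77777145144694
body [ 388.9 -277.    88. ] cup [ 392.3 -274.8    0. ]
outer [ 376.8 -221.1  125. ] [ 406.2 -327.4  125. ] [ 391.5 -274.2  125. ] 110.29037711993034 105.46927047768078
scene crop [157.7  63.6]
scene crop [132.7 169.5]
[141.8 194.8] [166.8 316.8]
[177. 216.] [149.  195.9]
[200.6 230.2] [137.6 118.9]
[539.7  63.1 243.1]
```

>>> move_arm(plan=[[1.76,-3.24,0,0,0,0,0.6],[1.76,-3.24,0,0,0,0,0.6],[1.76,-3.24,0,0,0,0,0.6],[1.76,-3.24,0,0,0,0,0.6],[1.76,-3.24,0,0,0,0,0.6],[1.76,-3.24,0,0,0,0,0.6],[1.76,-3.24,0,0,0,0,0.6],[1.76,-3.24,0,0,0,0,0.6]])

```text
clock: 43.82
tool_pos: [419.7, -206.7, 242.2]
tool_rot: [-0.041, 0.999, 0.0, -0.0]
contact_force: [0.4, 0.3, 0.5]
gripper_width: 0.604
finger_force: 0.0
```

>>> move_arm(plan=[[1.76,-3.24,0,0,0,0,0.6],[1.76,-3.24,0,0,0,0,0.6],[0,0,0,0,0,7,0.6],[0,0,0,0,0,7,0.6],[0,0,0,0,0,7,0.6],[0,0,0,0,0,7,0.6],[0,0,0,0,0,7,0.6],[0,0,0,0,0,7,0.6]])

```text
clock: 44.48
tool_pos: [390.9, -272.9, 242.0]
tool_rot: [0.323, 0.947, 0.0, -0.0]
contact_force: [-0.5, -0.7, -0.2]
gripper_width: 0.596
finger_force: 0.0
```

>>> move_arm(plan=[[0,0,0,0,0,7,0.6],[0,0,0,0,0,7,0.6],[0,0,0,0,0,7,0.6],[0,0,0,0,0,7,0.6],[0,0,0,0,0,7,0.6],[0,0,0,0,0,0,0.6],[0,0,0,0,0,0,0.6]])

```text
clock: 45.07
tool_pos: [390.7, -273.0, 242.2]
tool_rot: [0.588, 0.809, 0.0, -0.0]
contact_force: [-0.1, 0.3, 0.7]
gripper_width: 0.602
finger_force: 0.0
```

Run:
```python
from h import *
np.set_printoptions(suppress=True,precision=2)
print(arm.observe()["tool_pos"],arm.observe()["q"]);print(go(391,-274,139,17))
q=shot("scene");p=shot("top")
a=cv2.resize(q["img"][190:350,170:290],(450,600),interpolation=cv2.INTER_CUBIC)
b=p["img"][160:330,140:310];b=cv2.resize(b,(340,340));b=np.vstack([b,np.zeros((260,340,3),np.uint8)])
cv2.imwrite('pics/lamp2.png',np.hstack([a,b])[:,:,::-1])
```

```text
[ 390.74 -272.97  242.15] [-0.61 -0.09  0.01  1.67  0.    0.65]
(array([-0.11, -0.  , 10.31]), np.float64(0.92))
```

View pics/lamp2.png

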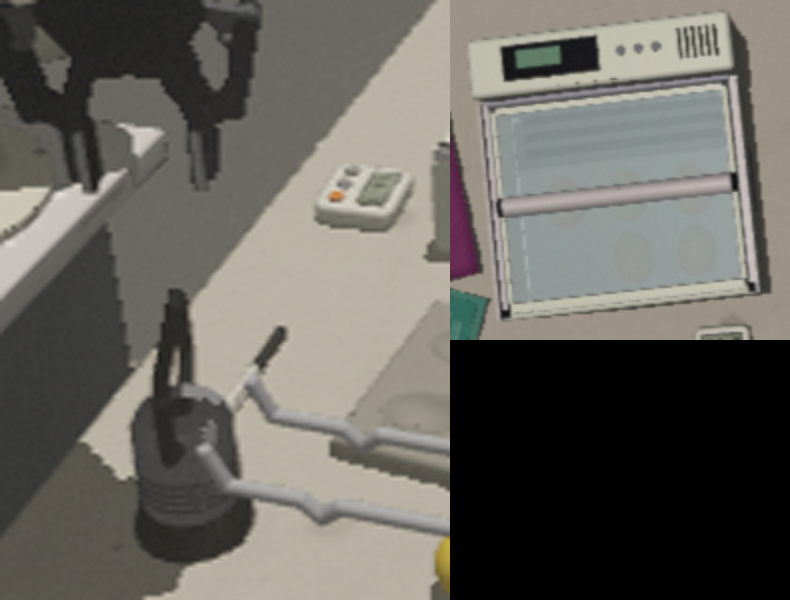

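>>> move_arm(plan=[[-0.11,0,2.5,0,0,0.9,0.6],[0,0,2.5,0,0,0,0.6],[0,0,2.0,0,0,0,0.6],[0,0,1.6,0,0,0,0.6],[0,0,1.2,0,0,0,0.6],[0,0,0.8,0,0,0,0.6],[0,0,0.4,0,0,0,0.6],[0,0,0,0,0,0,0.6]])

```text
clock: 45.83
tool_pos: [390.5, -274.4, 132.2]
tool_rot: [0.596, 0.803, -0.0, -0.0]
contact_force: [0.7, -0.6, 0.1]
gripper_width: 0.603
finger_force: 0.0
```

>>> move_arm(plan=[[0,0,0,0,0,0,0.45],[0,0,0,0,0,0,0.35],[0,0,0,0,0,0,0.28],[0,0,0,0,0,0,0.22],[0,0,0,0,0,0,0.16],[0,0,0,0,0,0,0.12],[0,0,0,0,0,0,0.1],[0,0,0,0,0,0,0.08]])

```text
clock: 46.5
tool_pos: [390.7, -274.6, 132.9]
tool_rot: [0.597, 0.803, -0.0, 0.0]
contact_force: [0.1, 0.0, 3.0]
gripper_width: 0.093
finger_force: 52.3
```

>>> move_arm(plan=[[0,0,0,0,0,0,0.06],[0,0,0,0,0,0,0.06]])

```text
clock: 46.67
tool_pos: [390.7, -274.6, 132.9]
tool_rot: [0.597, 0.803, -0.0, 0.0]
contact_force: [-0.0, -0.4, 4.9]
gripper_width: 0.089
finger_force: 58.5
```

>>> move_arm(plan=[[0,0,-0.4,0,0,0,0.06],[0,0,-0.8,0,0,0,0.06],[0,0,-1.6,0,0,0,0.06],[0,0,-2.0,0,0,0,0.06],[0,0,-2.0,0,0,0,0.06],[0,0,-1.2,0,0,0,0.06],[0,0,-0.6,0,0,5.5,0.06],[0,0,0,0,0,5.6,0.06]])

```text
clock: 47.33
tool_pos: [391.0, -274.8, 220.6]
tool_rot: [0.673, 0.74, 0.0, 0.001]
contact_force: [0.2, 0.1, -1.4]
gripper_width: 0.089
finger_force: 58.5
```

>>> move_arm(plan=[[0,0,0,0,0,5.6,0.06],[0,0,0,0,0,0,0.06],[0,0,0,0,0,0,0.06]])

```text
clock: 47.58
tool_pos: [390.5, -274.5, 218.7]
tool_rot: [0.706, 0.708, -0.0, -0.0]
contact_force: [0.1, 0.6, -1.2]
gripper_width: 0.091
finger_force: 58.6
```

Run:
```python
from h import *
s=arm.observe();print(s["tool_pos"],s["finger_force"],s["contact_force"]);print(go(430,-400.8,219,0))
```

```text
[ 390.53948808 -274.45472271  218.66383323] 58.56362700462341 [ 0.05860935  0.58108365 -1.19823889]
(array([-12.65,   3.9 ,  -0.04]), np.float64(0.22))
```

>>> move_arm(plan=[[-3.16,1.0,0,0,0,0,0.06],[-3.16,1.0,0,0,0,0,0.06],[-3.16,1.0,0,0,0,0,0.06],[-3.16,0.9,0,0,0,0,0.06],[0,0,0,0,0,0,0.06],[0,0,0,0,0,0,0.06]])

```text
clock: 48.08
tool_pos: [429.6, -401.9, 217.0]
tool_rot: [0.706, 0.708, -0.0, -0.001]
contact_force: [0.1, 0.7, -2.4]
gripper_width: 0.09
finger_force: 58.7
```

>>> move_arm(plan=[[0,1.2,0,0,0,0,0.06],[0,1.5,0,0,0,0,0.06],[0,1.5,0,0,0,0,0.06],[0,1.5,0,0,0,0,0.06],[0,0,0,0,0,0,0.06],[0,0,0,0,0,0,0.06]])

```text
clock: 48.58
tool_pos: [486.8, -399.8, 218.7]
tool_rot: [0.706, 0.708, -0.0, -0.0]
contact_force: [-0.8, -1.1, -0.4]
gripper_width: 0.093
finger_force: 58.7
```

Run:
```python
from h import *
s=arm.observe();print(s["tool_pos"],s["finger_force"],s["contact_force"]);print(go(550,-400.8,219,0))
q=shot("scene")
cv2.imwrite('pics/hook1.png',cv2.resize(q["img"][230:430,190:340],None,fx=3,fy=3,interpolation=cv2.INTER_CUBIC)[:,:,::-1])
```

```text
[ 486.84292935 -399.77523249  218.66066776] 58.70180904865265 [-0.77937981 -1.12043849 -0.3656198 ]
(array([-0.13,  6.32, -0.04]), np.float64(0.22))
```

View pics/hook1.png

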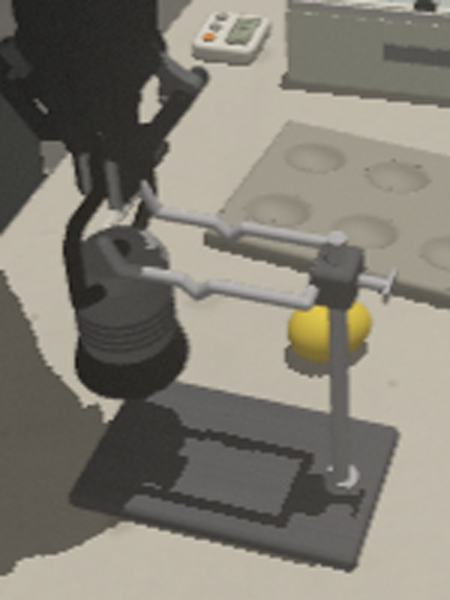

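>>> move_arm(plan=[[-0.1,1.3,0,0,0,0,0.06],[0,1.5,0,0,0,0,0.06],[0,1.5,0,0,0,0,0.06],[0,1.2,0,0,0,0,0.06],[0,0.8,0,0,0,0,0.06],[0,0,0,0,0,0,0.06],[0,0,0,0,0,0,0.06]])

```text
clock: 49.22
tool_pos: [549.2, -401.6, 218.6]
tool_rot: [0.707, 0.708, -0.0, -0.0]
contact_force: [-0.5, 0.0, -1.8]
gripper_width: 0.096
finger_force: 58.7
```

>>> move_arm(plan=[[0,0,0.8,0,0,0,0.06],[0,0,0.8,0,0,0,0.06],[0,0,0.6,0,0,0,0.06],[0,0,0.4,0,0,0,0.06],[0,0,0,0,0,0,0.06],[0,0,0,0,0,0,0.06]])

```text
clock: 49.72
tool_pos: [549.4, -401.7, 192.2]
tool_rot: [0.707, 0.707, -0.0, -0.0]
contact_force: [-1.0, -0.3, -1.4]
gripper_width: 0.09
finger_force: 58.7
```

>>> move_arm(plan=[[0,0,0.2,0,0,0,0.06],[0,0,0.2,0,0,0,0.06],[0,0,0,0,0,0,0.06],[0,0,0,0,0,0,0.06]])

```text
clock: 50.05
tool_pos: [549.7, -401.7, 188.5]
tool_rot: [0.707, 0.707, -0.0, -0.0]
contact_force: [0.7, 0.5, -1.8]
gripper_width: 0.09
finger_force: 58.7
```

>>> move_arm(plan=[[0,0,0.2,0,0,0,0.06],[0,0,0.1,0,0,0,0.06],[0,0,0,0,0,0,0.06],[0,0,0,0,0,0,0.06]])

```text
clock: 50.38
tool_pos: [549.7, -401.7, 185.4]
tool_rot: [0.707, 0.707, -0.0, -0.0]
contact_force: [0.4, -0.2, -1.2]
gripper_width: 0.092
finger_force: 58.7
```

>>> move_arm(plan=[[0,0,0.15,0,0,0,0.06],[0,0,0,0,0,0,0.06],[0,0,0,0,0,0,0.06]])

```text
clock: 50.63
tool_pos: [549.7, -401.7, 184.0]
tool_rot: [0.707, 0.707, 0.0, -0.0]
contact_force: [0.7, 0.5, -1.8]
gripper_width: 0.09
finger_force: 58.7
```

>>> move_arm(plan=[[0,0,0.15,0,0,0,0.06],[0,0,0,0,0,0,0.06],[0,0,0,0,0,0,0.06]])

```text
clock: 50.88
tool_pos: [549.6, -401.8, 182.7]
tool_rot: [0.707, 0.707, -0.0, 0.0]
contact_force: [-1.1, -0.5, -0.4]
gripper_width: 0.094
finger_force: 58.9
```

>>> move_arm(plan=[[0,0,0.08,0,0,0,0.06],[0,0,0,0,0,0,0.06],[0,0,0,0,0,0,0.06]])

```text
clock: 51.13
tool_pos: [549.7, -401.8, 182.4]
tool_rot: [0.707, 0.707, 0.0, 0.0]
contact_force: [-2.4, 0.9, 5.2]
gripper_width: 0.091
finger_force: 59.3
```

>>> move_arm(plan=[[0,0,0,0,0,0,0.09],[0,0,0,0,0,0,0.12],[0,0,0,0,0,0,0.16],[0,0,0,0,0,0,0.22],[0,0,0,0,0,0,0.3],[0,0,0,0,0,0,0.4],[0,0,0,0,0,0,0.4]])

```text
clock: 51.72
tool_pos: [549.7, -401.7, 181.6]
tool_rot: [0.707, 0.707, -0.0, -0.0]
contact_force: [0.1, -0.1, -0.5]
gripper_width: 0.402
finger_force: 0.0
```

>>> move_arm(plan=[[0,0,-0.5,0,0,0,0.4],[0,0,-1.0,0,0,0,0.4],[0,0,-1.5,0,0,0,0.4],[0,0,-2.0,0,0,0,0.4],[0,0,-2.0,0,0,0,0.4],[0,0,-2.0,0,0,0,0.4],[0,0,-2.0,0,0,0,0.4]])

```text
clock: 52.3
tool_pos: [549.5, -401.6, 294.0]
tool_rot: [0.707, 0.707, 0.0, 0.001]
contact_force: [0.4, 0.1, 0.3]
gripper_width: 0.4
finger_force: 0.0
```

>>> move_arm(plan=[[2,-3,0,0,0,0,0.4],[2,-3,0,0,0,0,0.4],[2,-3,0,0,0,0,0.4],[2,-3,0,0,0,0,0.4],[2,-3,0,0,0,0,0.4],[2,-3,0,0,0,0,0.4],[0,0,0,0,0,0,0.4]])

```text
clock: 52.88
tool_pos: [365.4, -279.0, 294.5]
tool_rot: [0.707, 0.707, 0.0, 0.001]
contact_force: [0.3, 0.5, 0.2]
gripper_width: 0.403
finger_force: 0.0
```

Run:
```python
from h import *
s=arm.observe();print(s["tool_pos"],s["contact_force"])
q=shot("scene");p=shot("top")
a=cv2.resize(q["img"][130:430,190:430],(480,600),interpolation=cv2.INTER_CUBIC)
b=cv2.resize(p["img"][190:345,400:535],(310,356),interpolation=cv2.INTER_CUBIC);c=cv2.resize(p["img"][165:325,140:300],(310,244))
cv2.imwrite('pics/end.png',np.hstack([a,np.vstack([b,c])])[:,:,::-1])
```

```text
[ 365.40445409 -279.0149001   294.53103043] [0.2548686 0.4992596 0.2054577]
```

View pics/end.png

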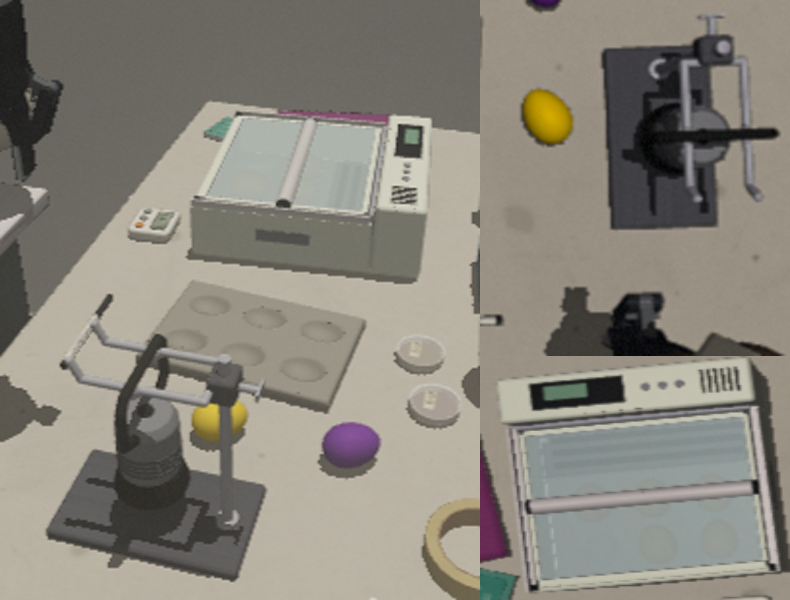

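>>> move_arm(plan=[[0,0,0,0,0,0,0.4],[0,0,0,0,0,0,0.4],[0,0,0,0,0,0,0.4],[0,0,0,0,0,0,0.4],[0,0,0,0,0,0,0.4],[0,0,0,0,0,0,0.4]])

```text
clock: 53.48
tool_pos: [369.9, -282.1, 291.4]
tool_rot: [0.707, 0.707, -0.0, -0.0]
contact_force: [0.1, 0.4, 0.7]
gripper_width: 0.398
finger_force: 0.0
```

```bash
python3 -c "
from rig import arm
print(arm.close_job())"
```

```text
the job is handed in; nothing more can be done
None
```

I handed the job in at about 53 s of the 210 s allowed: all five eggs lie in their own tray dimples, the lid is shut over them, and the lamp hangs on both prongs (checked by camera; no verdict was returned).

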